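Hold the slack try-on mirror at the marked tilt

TASK

The clamp of the counter's try-on mirror is slack, so the top-heavy mirror has flopped over against its stop. Take it by the yellow bar of its sprung side handle, bring the red needle to the orange marker and keep it there for a customer for a good five seconds without a break; then ease the mirror back to the same stop it started from without letting it bang, let go of the bar and move clear. Do not touch the mirror itself, and leave the marker and the goods on the counter alone.

Things in the scene. Friction and masses are not known exactly. Their poses are not given: they have to be found in the camera images.
- stand: Fixed grey stand of the mirror on a black foot 150 x 320 x 14 mm. Origin: centre of the foot's underside. Its x axis points to the customer (roughly away from the robot), its y axis runs along the mirror's horizontal tilt axis, z up. The tilt axis lies 170 mm above the origin, along y.
- mirror (a joint): Tilt of the mirror with its needle about the stand's y axis (rad): 0 upright, positive when the top leans to the stand's +x (customer). Stops at -0.4 and +0.4; starts resting at +0.4. Held at a steady handle it always tips away from balance, its error doubling in about half a second, so it needs constant correction. In balance the handle leans the other way, about half as much (nominal).
- handle (a joint): Angle of the handle relative to the mirror, same axis and sign (rad); the handle's lean from vertical is mirror + handle. A torsion spring joins the two: torque on the mirror = 0.08 N m/rad (nominal) x handle, plus damping 0.004 N m s/rad. Travel -1 to 1. Balanced, 90 g, follows the hand easily; let go, it returns to about 0.
- grip (a point): Point to grasp, on the axis of the yellow round bar (16 mm diameter, 78 mm long, along the stand's y) on top of the handle; 43 mm outward of its 8 mm steel arm, 35 mm from the bar's outer end. Moves on a 120 mm radius about the tilt axis, 195 mm to +y of the stand's middle. Pinch from above, fingers closing along the stand's x; the bar may turn between the fingers as the handle leans.
- pointer (a point): Tip of the red needle, which tilts with the mirror on the stand's -y side: 180 mm from the tilt axis, 150 mm to -y of the stand's middle.
- mark_point (a point): Where the needle's tip must be: the point beside the orange marker tab, at the same radius (180 mm) and the same y as the needle's tip. The tab sits on the white tilt scale, outside the needle's tip.
- mark (a joint): Set position of the orange marker tab: the wanted value of mirror (rad), between -0.2 and 0.15. Do not move it.
- globe: Pale blue glass snow globe, 72 mm diameter, 90 mm high, on the counter on the handle's side. Origin: centre of its underside. Leave alone.
- mug: Blue mug, 80 mm diameter, 90 mm high. Origin: centre of its underside. Leave alone.
- cardbox: Red tray 100 x 130 x 50 mm full of white cards that stand up to 96 mm. Origin: centre of its underside. Leave alone.
- panel_mid (a point): The framed mirror, 236 mm wide, 280 mm high, 20 mm thick, glass towards +x; do not touch. This point: on the tilt axis in its middle, z up the panel. Nominal 1.1 kg (hidden, 20 percent more or less), centre of mass 11 mm above the axis, so gravity tips it with 0.12 N m x sin(tilt), more than the spring can hold; inertia about the axis 0.0127 kg m2 (scales alike); hinge damping 0.003 N m s/rad.

How it is judged:
By the outcome, as a careful person would: the job done as asked, in the order asked, and still so for the second after the job is handed in, with the robot touching nothing.
It also fails if it takes over 61 s, if anything falls off the work surface, if the arm or the gripper's body presses on something with over 40 N, if the wrist force passes 120 N, or if a joint passes its speed limit or range.

ROBOT

A 6-joint arm with a two-finger parallel gripper is mounted at the origin on the work surface. World frame = base frame: x ahead of the robot, y to its left, z up, the work surface at z = 0. Lengths are in m, angles in rad, forces in N, time in s.
With the tool pointing down it reaches from about 0.4 to 0.825 m from the base axis. Payload 7 kg.
Tool frame: the origin (TCP) lies at the very end of the fingers, on their centre line; the grasp point (between the pads) lies 19 mm behind it; z points along the fingers, y is the line along which they close (so a half turn about z gives the same grasp; the last joint's range is limited). The gripper opens to 88 mm and grips with 3 to 60 N. Pads are 19 mm wide; open, the fingers measure 130 mm over their backs; the gripper's body (78 mm by 193 mm) begins 47 mm behind the grasp point.
Start: joints at [-0.841, 0.359, 0.012, 0, -1.224, -0.288], TCP at [0.289, -0.61, 0.227] pointing down, gripper open.
Joint ranges: [-3.07, 3.07], [-1.43, 2.12], [-1.02, 1.25], [-3.03, 1.67], [-3.05, -0], [-3.03, 3.03]. Speed limits (rad/s): [2.39, 2.39, 3.01, 3.14, 3.14, 3.14].

INTERFACE

Orientations are given as a unit quaternion [x, y, z, w].
In Python, from station import r gives the robot as it stands.
- The arm moves only by the shell command python3 -m pendant 'ROWS'. ROWS is JSON, a list of rows, each a list of 7 numbers: the shift along the tool's x, y, z in m, then the turn, a rotation vector about the tool's x, y, z in degrees, then the opening, from -1 (shut) to 1 (fully open). In form: [[dx, dy, dz, rx, ry, rz, gripper], ...]. A call has 1 to 12 rows; each row shifts and turns the commanded pose from where the row before left it, along the tool's axes as they then stand; what a row does not reach is not made up. A row lasts 1/8 s, in which the tool goes at most 62.5 mm and 10.7 degrees, less where a joint would pass 70% of its speed; a pose out of reach is approached as far as the arm can. A call with a gripper value outside its range is refused whole. The fingers move at their own pace and stop on an object; the grip force is fixed at half the most. Time passes only in rows, so rows that do not move let the fingers close. It gives the time, the measured TCP pose, the force, the opening and the grip force at its end, in the units of the state.
- r.get_state(): the state, without advancing time (a new reading comes with each control period).
- r.read_camera(name): name is "side" or "top"; returns the picture (400x640x3 uint8, red, green, blue); there is no depth.
- r.camera_info(name): a dict with "fx", "fy", "cx", "cy" (pixels), "R" (3x3) and "t" (3): a world point X has camera coordinates R X + t. Camera axes: x right, y down, z forward; pixel columns grow to the right and rows downward; lengths in m; the calibration is good to about 2 mm. A picture is of the moment at which its call begins. camera_info takes no time and is no camera call.
- r.job_done(): hands the job in; it is judged then, once.
The state is a dict: "clock": time; "q": joint angles; "dq": joint speeds; "joint_torque": joint torques, N m; "position": TCP position; "tcp_rot": TCP orientation; "force": force on the tool from outside, world axes, zero at the start; "torque": the same for the moment, N m; "grip_width": finger opening in m; "grip_force": force on a finger pad.
Only numpy, scipy, OpenCV 4.12 (cv2) and the standard library are available. Lean on these libraries where they do the work, as an engineer would, in place of code of your own. Each camera call takes 0.05 s, during which the arm holds its last target. There are 200 camera calls.

## Working session

There is one attempt and no reset: what is moved stays moved. The work goes in short steps, Python scripts to look and compute and a shell command to move; the robot and the scene stay as the last step left them, time stands still between calls to the robot, and variables do not carry over. Pictures are saved under pics/ and viewed, at most 13 in all, crops included, and the job is handed in when it is done.

```bash
ls; mkdir -p pics
python3 - <<'E'
from station import r
import cv2
for n in("side","top"):
    cv2.imwrite(f"pics/{n}0.png",r.read_camera(n)[:,:,::-1]); c=r.camera_info(n); print(n,c)
s=r.get_state(); print(s)
E
```

```text
pics
side {'fx': 437.52217744187953, 'fy': 437.52217744187953, 'cx': 321.0269441710203, 'cy': 195.88141416307536, 'R': array([[-0.93356884, -0.35836985,  0.00450176],
       [-0.20396244,  0.52091871, -0.82888058],
       [ 0.29470075, -0.77473528, -0.55940746]]), 't': array([0.46968756, 0.32045958, 1.28667207])}
top {'fx': 432.7612235640079, 'fy': 432.7612235640079, 'cx': 318.12505281060743, 'cy': 201.95540352793927, 'R': array([[-4.46331879e-02, -9.99003159e-01, -7.53167728e-04],
       [-9.72610901e-01,  4.36261681e-02, -2.28308545e-01],
       [ 2.28113816e-01, -9.45759904e-03, -9.73588538e-01]]), 't': array([-0.07742896,  0.58834926,  1.62528205])}
{'clock': 0.1, 'q': array([-8.40845448e-01,  3.59322805e-01,  1.11578840e-02, -2.89811915e-04,
       -1.22408497e+00, -2.88126771e-01]), 'dq': array([-8.93753486e-05, -2.11699166e-03,  2.36321763e-03,  2.50318038e-04,
       -4.10667824e-04, -1.83797133e-04]), 'joint_torque': array([-1.21684901e-03, -5.84163415e+01,  2.93753475e+01,  7.01552600e+00,
        1.01990064e-02, -6.95363315e-05]), 'position': array([ 0.28842869, -0.60980194,  0.22571809]), 'tcp_rot': array([-2.19071403e-01,  9.75708549e-01,  7.01034375e-04, -2.35215437e-04]), 'force': array([-0.05344281, -0.47789692,  0.08318942]), 'torque': array([ 0.02257066, -0.02240336, -0.01791331]), 'grip_force': 0.0, 'grip_width': 0.08737559826603945}
```

View pics/side0.png

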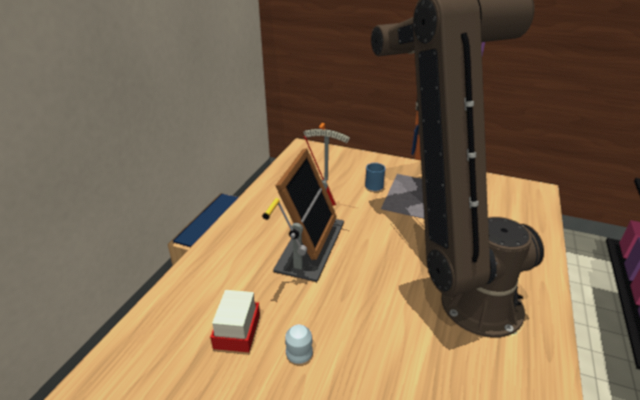

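View pics/top0.png

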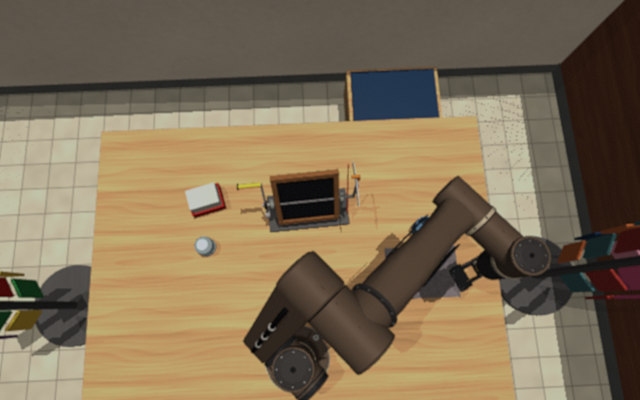

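The side view shows the stand near (305,240), the yellow bar at about (272,208), the needle and scale near (325,133), and the mug at (375,177). The top view shows the bar at about (248,186), the foot around (308,218), the scale at (357,185) and the globe at (205,246).

Run:
```python
import cv2
a=cv2.imread("pics/side0.png")[115:285,250:370]; b=cv2.imread("pics/top0.png")[155:240,220:370]
cv2.imwrite("pics/s1.png",cv2.resize(cv2.imread("pics/side0.png")[115:285,240:380],None,fx=3.5,fy=3.5,interpolation=cv2.INTER_CUBIC))
cv2.imwrite("pics/t1.png",cv2.resize(b,None,fx=5,fy=5,interpolation=cv2.INTER_CUBIC))
```

```text
(no output)
```

View pics/s1.png

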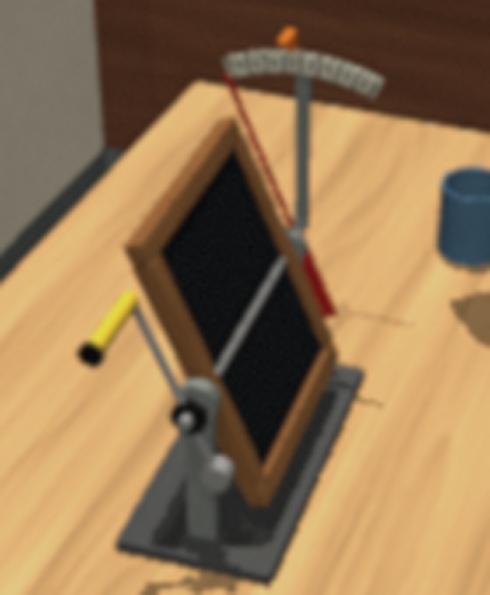

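View pics/t1.png

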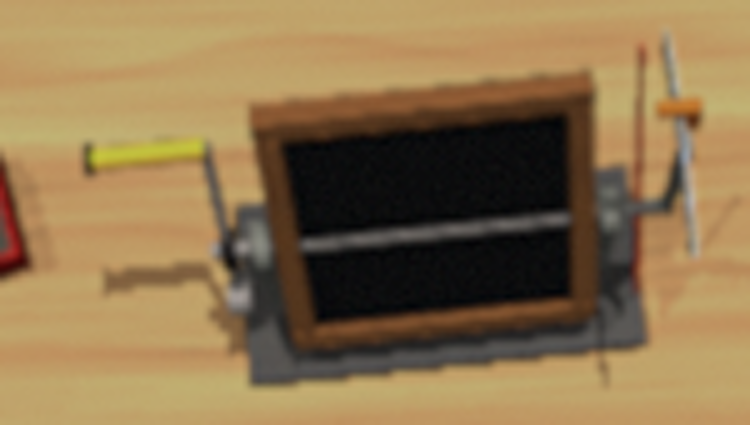

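```bash
cat > h.py <<'E'
import numpy as np
from station import r
C={n:r.camera_info(n) for n in("side","top")}
def proj(n,X):
    c=C[n]; p=c["R"]@X+c["t"]; return np.array([c["fx"]*p[0]/p[2]+c["cx"],c["fy"]*p[1]/p[2]+c["cy"]])
def cs(u,v): return np.array([240+(u+.5)/3.5-.5,115+(v+.5)/3.5-.5])
def ct(u,v): return np.array([220+(u+.5)/5-.5,155+(v+.5)/5-.5])
def W(p,L):
    c,s=np.cos(p[2]),np.sin(p[2]); return np.array([p[0]+c*L[0]-s*L[1],p[1]+s*L[0]+c*L[1],L[2]])
def rot(rad,y,a): return [rad*np.sin(a),y,.17+rad*np.cos(a)]
E
python3 - <<'E'
from h import *
from scipy.optimize import least_squares
o=[("side",cs(228,75),"p"),("side",cs(91,354),"o"),("side",cs(133,297),"i"),("side",cs(118,546),(.075,.16,.007)),("side",cs(270,580),(-.075,.16,.007)),("side",cs(362,372),(-.075,-.16,.01)),
("top",ct(641,48),"p"),("top",ct(90,158),"o"),("top",ct(205,148),"i"),("top",ct(250,383),(-.075,.16,.01)),("top",ct(645,345),(-.075,-.16,.01))]
def f(p,full=False):
    e=[]
    for n,px,k in o:
        L=rot(.18,-.15,.4) if k=="p" else rot(.12,.23,p[3]) if k=="o" else rot(.12,.152,p[3]) if k=="i" else k
        e+=list(proj(n,W(p,L))-px)
    return np.array(e)
s=least_squares(f,[.5,0,0,.4],loss="soft_l1"); p=s.x; print("x,y,yaw,handle lean",p); print(f(p).reshape(-1,2).round(1).tolist())
m=[("side",cs(288,38)),("top",ct(680,107))]
g=lambda q:np.concatenate([proj(n,W(p,rot(q[0],q[1],q[2])))-px for n,px in m])
t=least_squares(g,[.2,-.16,0],x_scale=[.01,.01,.1]); print("tab rad,y,ang",t.x,g(t.x))
print("grip",W(p,rot(.12,.195,p[3])),"axis pt",W(p,[0,.195,.17]))
c=C["side"];cc=C["top"];print([-k["R"].T@k["t"] for k in(c,cc)])
for n,u,v in(("globe",298,345),("box",235,330)):
    d=c["R"].T@np.array([(u-c["cx"])/c["fx"],(v-c["cy"])/c["fy"],1]);O=-c["R"].T@c["t"];print(n,O+d*(.045-O[2])/d[2])
E
```

```text
x,y,yaw,handle lean [ 0.56751538 -0.0624269   0.05751892  0.3818908 ]
[[-1.1, 0.1], [-0.1, 0.0], [-1.0, 0.6], [-2.0, 0.3], [-0.6, 1.0], [0.4, -0.0], [0.6, 0.1], [0.8, 0.9], [0.4, 0.7], [0.4, 0.8], [1.1, 0.4]]
tab rad,y,ang [ 0.20712975 -0.16428909  0.06539241] [-0.59194708 -0.17174111  0.16797198  0.58698614]
grip [0.6009525  0.13482151 0.2813554 ] axis pt [0.55630537 0.13225062 0.17      ]
[array([0.12466416, 0.99821871, 0.98328226]), array([ 0.19802972, -0.08764794,  1.71662282])]
globe [0.43029805 0.35386793 0.045     ]
box [0.60365574 0.3707739  0.045     ]
```

```bash
python3 -m pendant '[[0,0,-0.034,0,0,-9.71,1],[0,0,-0.034,0,0,-9.71,1],[0,0,-0.034,0,0,-9.71,1],[0,0,-0.034,0,0,-9.71,1],[0,0,-0.034,0,0,-9.71,1],[0,0,-0.034,0,0,-9.71,1],[0,0,-0.034,0,0,-9.71,1]]'; python3 -c "
from station import r
s=r.get_state();print(s['q'],s['position'],s['tcp_rot'])"
```

```text
clock: 0.98
position: [0.2885, -0.61, 0.4652]
tcp_rot: [0.729, -0.685, -0.0, -0.0]
force: [-0.1, -1.2, 0.2]
grip_width: 0.0877
grip_force: 0.0
[-8.40899756e-01  3.20432606e-01  4.79726424e-01 -1.88818595e-04
 -1.73088006e+00  9.03789563e-01] [ 0.28848162 -0.60996263  0.46523817] [ 7.28998679e-01 -6.84514982e-01 -3.85372049e-04 -1.27152975e-04]
```

```bash
python3 -m pendant '[[-0.0484,-0.0237,0,0,0,0,1],[-0.0484,-0.0237,0,0,0,0,1],[-0.0484,-0.0237,0,0,0,0,1],[-0.0484,-0.0237,0,0,0,0,1],[-0.0484,-0.0237,0,0,0,0,1],[-0.0484,-0.0237,0,0,0,0,1],[-0.0484,-0.0237,0,0,0,0,1],[-0.0484,-0.0237,0,0,0,0,1],[-0.0484,-0.0237,0,0,0,0,1],[-0.0484,-0.0237,0,0,0,0,1],[-0.0484,-0.0237,0,0,0,0,1]]' && python3 -m pendant '[[-0.0484,-0.0237,0,0,0,0,1],[-0.0484,-0.0237,0,0,0,0,1],[-0.0484,-0.0237,0,0,0,0,1],[-0.0484,-0.0237,0,0,0,0,1],[0,0,0.04,0,0,0,1],[0,0,0.04,0,0,0,1],[0,0,0.02,0,0,0,1],[0,0,0,0,0,0,1]]'
python3 - <<'E'
from h import *
import cv2
s=r.get_state(); print(s["position"],s["tcp_rot"],s["q"])
a=r.read_camera("side")[80:280,200:400];b=r.read_camera("top")[120:320,170:370]
cv2.imwrite("pics/b2.png",cv2.resize(np.hstack([a,b])[:,:,::-1],None,fx=2,fy=2,interpolation=cv2.INTER_CUBIC))
E
```

```text
clock: 2.35
position: [0.5186, -0.0619, 0.4645]
tcp_rot: [0.727, -0.686, -0.0, -0.0]
force: [1.1, -0.1, -0.6]
grip_width: 0.0876
grip_force: 0.0
clock: 3.35
position: [0.6011, 0.1348, 0.3626]
tcp_rot: [0.727, -0.687, -0.001, 0.002]
force: [-0.2, -0.1, 0.0]
grip_width: 0.0877
grip_force: 0.0
[0.60111244 0.13481559 0.36259479] [ 0.72710894 -0.68651921 -0.0007565   0.00183893] [ 5.36939859e-01  2.10514838e-01  1.10260934e-01 -4.50988324e-04
 -1.47449393e+00 -4.79485068e-01]
```

View pics/b2.png

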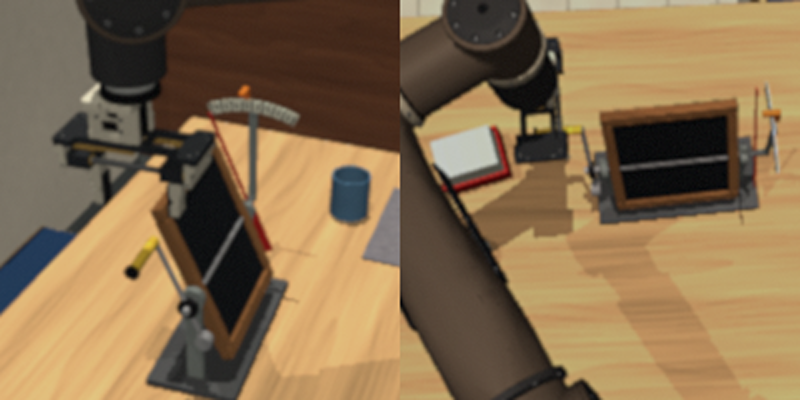

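The gripper hangs directly above the yellow bar: the bar is at about (145,255) in the left half and (572,130) in the right half. The needle and tab are unobstructed in both views.

```bash
cat >> h.py <<'E'
import cv2
P=np.array([.56751538,-.0624269,.05751892])
def red(im):
    im=im.astype(np.float32); return (im[:,:,0]-im[:,:,1])/(im[:,:,0]+im[:,:,1]+20)
def smp(R,uv): return cv2.remap(R,uv[...,0].astype(np.float32),uv[...,1].astype(np.float32),cv2.INTER_LINEAR)
TH=np.arange(-.5,.55,.005)
def side(im):
    R=red(im); rr=np.linspace(.07,.172,40)
    uv=np.array([[proj("side",W(P,rot(q,-.15,a))) for q in rr] for a in TH]); S=smp(R,uv); return S
def top(im):
    R=red(im); uv=np.array([[proj("top",W(P,rot(.18,-.15,a)))+[d,0] for d in(-1,-.5,0,.5,1)] for a in TH]); return smp(R,uv).max(1)
def pk(s,lo=-.5,hi=.5):
    s=s.copy(); s[(TH<lo)|(TH>hi)]=-1; i=s.argmax(); j=slice(max(i-6,0),i+7); w=np.clip(s[j]-s[i]*.6,0,None); return (w*TH[j]).sum()/w.sum(),s[i]
E
python3 - <<'E'
from h import *
a=r.read_camera("side");b=r.read_camera("top")
S=side(a).mean(1);T=top(b)
print(pk(S)); print(S[::6].round(2)); print(T[::6].round(2)); print(T[-44:].round(2))
import cv2
# marker: orange mask centroids
for n,im,(x0,x1,y0,y1) in(("side",a,(300,345,110,140)),("top",b,(340,370,160,200))):
    h=cv2.cvtColor(im,cv2.COLOR_RGB2HSV)[y0:y1,x0:x1].astype(int); m=(h[...,0]>6)&(h[...,0]<17)&(h[...,1]>190)&(h[...,2]>150)
    v,u=np.nonzero(m); print(n,m.sum(),u.mean()+x0,v.mean()+y0,u.min()+x0,u.max()+x0,v.min()+y0,v.max()+y0)
E
```

```text
(np.float64(0.3851234744593205), np.float32(0.24624953))
[0.12 0.12 0.12 0.11 0.11 0.11 0.11 0.11 0.12 0.12 0.12 0.12 0.1  0.06
 0.01 0.   0.05 0.1  0.13 0.13 0.13 0.13 0.13 0.13 0.12 0.12 0.12 0.13
 0.16 0.23 0.23 0.17 0.13 0.12 0.11]
[0.13 0.13 0.13 0.13 0.13 0.13 0.13 0.13 0.12 0.08 0.06 0.11 0.11 0.11
 0.13 0.12 0.12 0.12 0.1  0.1  0.13 0.17 0.12 0.06 0.08 0.09 0.09 0.13
 0.18 0.2  0.21 0.16 0.13 0.11 0.11]
[0.17 0.18 0.18 0.18 0.19 0.19 0.19 0.2  0.2  0.21 0.22 0.22 0.22 0.21
 0.21 0.21 0.2  0.19 0.18 0.17 0.16 0.16 0.15 0.14 0.14 0.13 0.13 0.13
 0.12 0.12 0.12 0.12 0.11 0.11 0.11 0.11 0.11 0.11 0.11 0.11 0.11 0.1
 0.1  0.1 ]
side 15 321.46666666666664 124.86666666666667 320 323 123 127
top 7 355.7142857142857 176.14285714285714 353 358 176 177
```

Run:
```python
from h import *
from scipy.optimize import least_squares
def fit(ms,mt,os=(-1.1,.1),ot=(.6,.1)):
    g=lambda q:np.concatenate([proj("side",W(P,rot(*q)))-ms-os,proj("top",W(P,rot(*q)))-mt-ot])
    t=least_squares(g,[.2,-.16,0],x_scale=[.01,.01,.1]); return t.x.round(4),t.fun.round(2)
print(fit((321.6,125.1),(355.7,176.1)),fit((321.9,125.5),(355.6,176)))
for a in(.05,.08,.11): print(a,proj("side",W(P,rot(.205,-.164,a)))+[1.1,-.1],proj("top",W(P,rot(.205,-.164,a)))-[.6,.1])
```

```text
(array([ 0.2063, -0.1661,  0.0774]), array([ 0.3 ,  0.09, -0.08, -0.3 ])) (array([ 0.2052, -0.1661,  0.077 ]), array([ 0.05,  0.01, -0.01, -0.05]))
0.05 [323.36913692 125.94733727] [355.15259239 177.641262  ]
0.08 [321.57411969 125.80794466] [354.91099514 175.86091715]
0.11 [319.78772615 125.7212353 ] [354.66586024 174.10598035]
```

```bash
python3 -m pendant '[[0,0,0.033,0,0,0,1],[0,0,0.033,0,0,0,1],[0,0,0.033,0,0,0,1],[0,0,0,0,0,0,1],[0,0,0,0,0,0,-1],[0,0,0,0,0,0,-1],[0,0,0,0,0,0,-1],[0,0,0,0,0,0,-1]]'
python3 - <<'E'
from h import *
a=r.read_camera("side"); print(pk(side(a).mean(1),.2)); print(r.get_state()["position"])
cv2.imwrite("pics/c3.png",cv2.resize(a[100:260,230:390,::-1],None,fx=3.5,fy=3.5,interpolation=cv2.INTER_CUBIC))
E
```

```text
clock: 4.55
position: [0.602, 0.135, 0.2661]
tcp_rot: [0.727, -0.687, 0.0, -0.0]
force: [0.0, -0.3, -0.2]
grip_width: 0.053
grip_force: 0.0
(np.float64(0.3844646469565037), np.float32(0.24346967))
[0.60200777 0.13504351 0.2659295 ]
```

View pics/c3.png

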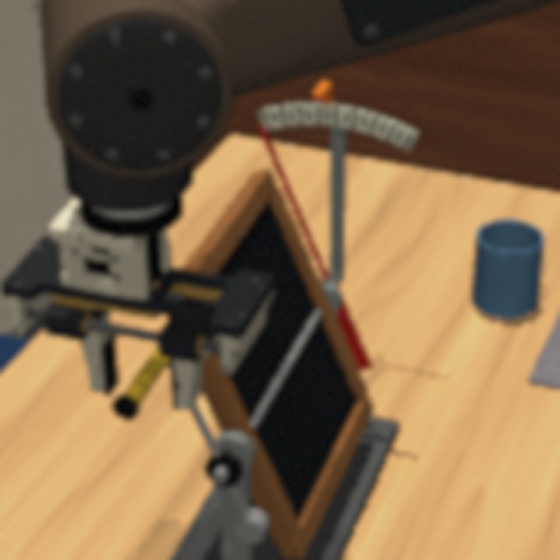

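The side crop shows the fingers straddling the bar (bar at about (145,375)), the needle tip at (263,128) and the tab at (321,90). The fingers are still closing. I'll finish the grasp and test a second tilt measurement, the mirror's top edge in the top view.

```bash
cat >> h.py <<'E'
def edge(im,lo=-.5,hi=.5):
    g=cv2.cvtColor(im,cv2.COLOR_RGB2GRAY).astype(np.float32); t=np.arange(lo-.06,hi+.06,.005)
    uv=[]
    for a in t:
        c,s=np.cos(a),np.sin(a); uv.append([proj("top",W(P,[.01*c+.14*s,y,.17-.01*s+.14*c])) for y in np.linspace(-.1,.1,41)])
    p=smp(g,np.array(uv)).mean(1); d=np.gradient(p); i=d[8:-8].argmax()+8; j=slice(i-6,i+7); w=np.clip(d[j]-.3*d[i],0,None); return (w*t[j]).sum()/w.sum(),d[i]
def phi(pos): 
    v=np.array(pos[:2])-P[:2]; return np.arcsin((v[0]*np.cos(P[2])+v[1]*np.sin(P[2]))/.12)
E
python3 -m pendant '[[0,0,0.003,0,0,0,-1],[0,0,0,0,0,0,-1],[0,0,0,0,0,0,-1],[0,0,0,0,0,0,-1],[0,0,0,0,0,0,-1],[0,0,0,0,0,0,-1],[0,0,0,0,0,0,-1]]'
python3 - <<'E'
from h import *
a=r.read_camera("side");b=r.read_camera("top"); s=r.get_state()
print(pk(side(a).mean(1),.2),edge(b),phi(s["position"]),s["position"],s["clock"],s["grip_width"],s["grip_force"])
cv2.imwrite("pics/d_top.png",b[:,:,::-1])
E
```

```text
clock: 5.48
position: [0.6019, 0.135, 0.2625]
tcp_rot: [0.727, -0.687, -0.0, 0.0]
force: [-0.4, 0.5, -1.0]
grip_width: 0.0152
grip_force: 30.0
(np.float64(0.38433551716790637), np.float32(0.24377461)) (np.float64(-0.3484255720218738), np.float32(7.1270733)) 0.39054362511352175 [0.60190547 0.13500358 0.26256062] 5.575 0.015317860709149759 29.999853372573853
```

```bash
python3 - <<'E'
from h import *
b=cv2.imread("pics/d_top.png")[:,:,::-1].copy()
for w in(.05,.1,.15,.2,.3): print(w,edge(b,.4-w,.4+w))
E
cat > ctl.py <<'E'
import sys,json,os
from h import *
from scipy.optimize import least_squares
from scipy.linalg import solve_discrete_are
tgt,N=float(sys.argv[1]),int(sys.argv[2]); F="log.json"; side_on=1
s=r.get_state(); now=s["clock"]
L=json.load(open(F)) if os.path.exists(F) else dict(k=[[0,.39],[now,.39]],m=[],pend=[],xy=[.12*np.sin(.39),.12*np.cos(.39)],off=[.0,.0],par=[1,0])
for i,f in enumerate(L["pend"]): L["k"].append([now-.125*(len(L["pend"])-1-i),f])
if L["pend"]: L["k"].insert(-len(L["pend"]),[now-.125*len(L["pend"]),L["k"][-len(L["pend"])-1][1]])
K=np.array(L["k"]); DEL=.05
def ph(t): return np.interp(t-DEL,K[:,0],K[:,1])
def sim(x0,t0,ts,a,b,h=.0125,f=ph):
    th,w=x0; out=[]; t=t0
    for te in ts:
        n=max(1,int(np.ceil((te-t)/h-1e-9))); d=(te-t)/n
        for _ in range(n if te>t else 0):
            p0=f(t);p1=f(t+d);pd=(p1-p0)/d
            acc=(a*.121*np.sin(th)+.08*(p0+b-th)+.004*(pd-w)-.003*w)/(a*.0127)
            w+=acc*d; th+=w*d; t+=d
            if th>.4: th=.4;w=min(w,0)
        out.append(th)
    return np.array(out),(th,w)
M=L["m"]
def predict(par,x,T):
    t=[m[0] for m in M if m[0]>=T]; return sim(x,T,t,*par)
# expected tilt for gating
exp=sim(L["x"],L["xt"],[now],*L["par"])[0][0] if "x" in L else .4
a=r.read_camera("side");b=r.read_camera("top"); t2=now+.05
sd,q=pk(side(a).mean(1),exp-.15,exp+.15); ed,g=edge(b,exp-.13,exp+.13)
if not M: L["off"]=[.4-sd,.4-ed]
sd+=L["off"][0]; ed+=L["off"][1]
M+=[[now,sd,float(q),0],[t2,ed,float(g),1]]
T=max(M[0][0],now-2.5); win=[m for m in M if m[0]>=T]
z=np.array([m[1] for m in win]); sg=np.array([(.006 if m[2]>.19 else .1) if m[3]==0 else .008 for m in win]); tt=[m[0] for m in win]
x0=(.4,0) if len(M)<3 else (z[0],0)
res=lambda v:np.r_[(sim(v[:2],T,tt,v[2],v[3])[0]-z)/sg,(v[2]-1)/.15,(v[3])/.03]
v=least_squares(res,[x0[0],x0[1],*L["par"]],loss="soft_l1",diff_step=1e-4,max_nfev=30).x
tn=t2+.05; _,x=sim(v[:2],T,tt+[tn],v[2],v[3]); al,be=v[2:]
L["par"]=[al,be];L["x"]=x;L["xt"]=tn
# LQR: state [th-tgt, w, phi-phieq], input dphi per row
from scipy.signal import cont2discrete
I=al*.0127
A=np.array([[0,1,0],[(al*.121*np.cos(tgt)-.08)/I,-.007/I,.08/I],[0,0,0]]);B=np.array([[0],[.004/I],[1]])
Ad,Bd,*_=cont2discrete((A,B,np.eye(3),np.zeros((3,1))),.125)
Q=np.diag([1.,.15,0.02]);R=np.array([[.03]])
S=solve_discrete_are(Ad,Bd,Q,R);G=np.linalg.solve(R+Bd.T@S@Bd,Bd.T@S@Ad)[0]
pe=tgt-al*.121*np.sin(tgt)/.08-be
p=K[-1,1]; xx=np.array(x); rows=[];pend=[];X=L["xy"]; path=[]
kn=[[tn,p]]
for i in range(N):
    # predict with the delay: state DEL ahead under current knots
    xd=sim(xx,tn+.125*i,[tn+.125*i+DEL],al,be,f=lambda t:np.interp(t-DEL,[k[0] for k in kn],[k[1] for k in kn]))[1]
    u=-G@np.array([xd[0]-tgt,xd[1],p-pe])*.125
    p2=p+np.clip(u,-.12,.12)
    p2=np.clip(p2,-.35,.6)
    n=[.12*np.sin(p2),.12*np.cos(p2)]; dy=-round(n[0]-X[0],4); dz=-round(n[1]-X[1],4); X=[X[0]-dy,X[1]-dz]
    p=float(np.arctan2(X[0],X[1])); rows.append([0,dy,dz,0,0,0,-1]); pend.append(p); kn.append([tn+.125*(i+1),p])
    xx=np.array(sim(xx,tn+.125*i,[tn+.125*(i+1)],al,be,f=lambda t:np.interp(t-DEL,[k[0] for k in kn],[k[1] for k in kn]))[1]); path.append(round(xx[0],3))
L["xy"]=X;L["pend"]=pend;json.dump(L,open(F,"w"),default=float)
print(f"t={tn:.2f} side={sd:.3f}({q:.2f}) edge={ed:.3f}({g:.1f}) est={x[0]:.3f} w={x[1]:.3f} a={al:.2f} b={be:.3f} phi meas={phi(s['position']):.3f} cmd={K[-1,1]:.3f} eq={pe:.3f} G={G.round(2)} F={np.linalg.norm(s['force']):.1f}")
print("phi",np.round(pend,3),"pred",path); print(json.dumps(rows))
E
python3 ctl.py 0.077 4
```

```text
0.05 (np.float64(0.46803937407558865), np.float32(3.84087))
0.1 (np.float64(0.4710444905161982), np.float32(3.8991623))
0.15 (np.float64(0.4710444905161982), np.float32(3.8991623))
0.2 (np.float64(0.4710444905161983), np.float32(3.8991623))
0.3 (np.float64(0.4710444905161978), np.float32(3.8991623))
t=5.67 side=0.400(0.24) edge=0.400(3.9) est=0.400 w=0.000 a=1.00 b=0.000 phi meas=0.391 cmd=0.390 eq=-0.039 G=[6.22 2.83 5.09] F=1.2
phi [ 0.27  0.15  0.03 -0.09] pred [np.float64(0.4), np.float64(0.4), np.float64(0.4), np.float64(0.4)]
[[0, 0.0136, -0.0047, 0, 0, 0, -1], [0, 0.0141, -0.003, 0, 0, 0, -1], [0, 0.0143, -0.0013, 0, 0, 0, -1], [0, 0.0144, 0.0005, 0, 0, 0, -1]]
```

```bash
sed -i 's/else .008 for/else .02 for/' ctl.py; python3 -m pendant '[[0, 0.0136, -0.0047, 0, 0, 0, -1], [0, 0.0141, -0.003, 0, 0, 0, -1], [0, 0.0143, -0.0013, 0, 0, 0, -1], [0, 0.0144, 0.0005, 0, 0, 0, -1]]' >/dev/null; python3 ctl.py 0.077 3
```

```text
t=6.27 side=0.400(0.14) edge=0.401(3.7) est=0.400 w=0.000 a=1.00 b=0.000 phi meas=-0.094 cmd=-0.090 eq=-0.039 G=[6.22 2.83 5.09] F=4.9
phi [-0.21 -0.33 -0.35] pred [np.float64(0.4), np.float64(0.397), np.float64(0.381)]
[[0, 0.0142, 0.0021, 0, 0, 0, -1], [0, 0.0139, 0.0039, 0, 0, 0, -1], [0, 0.0023, 0.0008, 0, 0, 0, -1]]
```

```bash
python3 -m pendant '[[0, 0.0142, 0.0021, 0, 0, 0, -1], [0, 0.0139, 0.0039, 0, 0, 0, -1], [0, 0.0023, 0.0008, 0, 0, 0, -1]]' >/dev/null; python3 ctl.py 0.077 2
```

```text
t=6.75 side=0.371(0.06) edge=0.357(3.9) est=0.344 w=-0.351 a=0.96 b=-0.002 phi meas=-0.355 cmd=-0.350 eq=-0.032 G=[5.88 2.73 5.11] F=4.7
phi [-0.23 -0.11] pred [np.float64(0.291), np.float64(0.231)]
[[0, -0.0138, -0.0041, 0, 0, 0, -1], [0, -0.0142, -0.0025, 0, 0, 0, -1]]
```

```bash
python3 -m pendant '[[0, -0.0138, -0.0041, 0, 0, 0, -1], [0, -0.0142, -0.0025, 0, 0, 0, -1]]' >/dev/null; python3 ctl.py 0.077 2
python3 - <<'E'
from h import *
cv2.imwrite("pics/e1.png",cv2.resize(r.read_camera("side")[90:250,240:400,::-1],None,fx=2.5,fy=2.5))
E
```

```text
t=7.10 side=0.271(0.15) edge=0.071(4.6) est=0.044 w=-0.791 a=0.86 b=-0.006 phi meas=-0.117 cmd=-0.110 eq=-0.017 G=[5.1  2.5  5.16] F=6.2
phi [0.01  0.131] pred [np.float64(-0.056), np.float64(-0.15)]
[[0, -0.0144, -0.0007, 0, 0, 0, -1], [0, -0.0144, 0.001, 0, 0, 0, -1]]
```

View pics/e1.png

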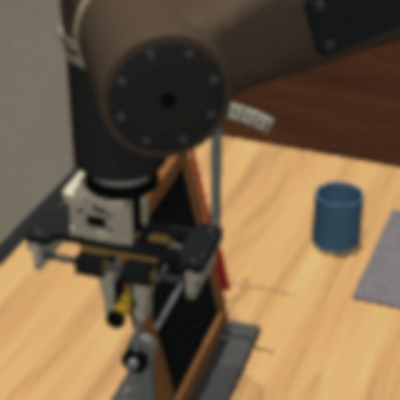

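The arm hides the needle tip here. Only the lower needle shows, from about (188,150) to (222,280). I'll make the measurement robust to occlusion before moving on.

Run:
```python
from h import *
b=r.read_camera("top"); a=r.read_camera("side"); cv2.imwrite("pics/f_top.png",b[:,:,::-1]);cv2.imwrite("pics/f_side.png",a[:,:,::-1])
e=np.zeros((400,640,3),np.uint8); e[90:250,240:400]=cv2.resize(cv2.imread("pics/e1.png"),(160,160),interpolation=cv2.INTER_AREA)[:,:,::-1]
s0=cv2.imread("pics/side0.png")[:,:,::-1].copy()
rr=np.r_[np.linspace(-.085,-.05,14),np.linspace(.05,.172,40)]
uv=np.array([[proj("side",W(P,rot(q,-.15,t))) for q in rr] for t in TH])
for im in(s0,e,a):
    f=im.astype(np.float32); R,G,B=f[...,0],f[...,1],f[...,2]
    X=np.clip(((R-G)-1.5*np.clip(G-B,0,None))/(R+G+B+30),0,.2)
    S=smp(X,uv); n=S[:,:14].mean(1); m=S[:,14:].mean(1)
    print("needle",pk(m),"tail",pk(n),"both",pk((n*14+m*40)/54)); print((100*m[::6]).round(1)); print((100*n[::6]).round(1))
g=cv2.cvtColor(b,cv2.COLOR_RGB2GRAY).astype(np.float32)
for n in("d_top","f_top"):
    g=cv2.imread(f"pics/{n}.png",0); print(n,[int(g[v,285:335].mean()) for v in range(160,232)])
print(r.get_state()["clock"])
```

```text
needle (np.float64(0.3824477503839269), np.float32(0.052917838)) tail (np.float64(0.4101346848835013), np.float32(0.20000003)) both (np.float64(0.38385114388746083), np.float32(0.09064985))
[0.  0.  0.1 0.1 0.1 0.2 0.2 0.2 0.3 0.4 0.4 0.4 0.3 0.2 0.  0.  0.  0.2
 0.3 0.3 0.4 0.4 0.3 0.3 0.2 0.2 0.3 0.3 1.1 4.4 3.6 0.5 0.  0.  0. ]
[ 0.   0.   0.   0.   0.   0.   0.   0.1  0.1  0.2  0.3  0.2  0.2  0.4
  0.5  0.7  0.9  0.8  0.6  0.6  0.3  0.1  0.   0.   0.3  1.2  4.5 10.4
 16.6 19.4 20.  20.  19.7 16.8 10.5]
needle (np.float64(0.23133870557983222), np.float32(0.04324014)) tail (np.float64(0.2595343813991564), np.float32(0.19856052)) both (np.float64(0.23537002639866864), np.float32(0.08220685))
[0.  0.  0.  0.  0.1 0.1 0.2 0.2 0.3 0.3 0.3 0.3 0.3 0.1 0.  0.  0.  0.
 0.1 0.  0.1 0.1 0.5 2.  4.1 3.8 1.6 0.4 0.1 0.  0.  0.  0.1 0.2 0.2]
[ 0.   0.   0.   0.   0.   0.1  0.1  0.   0.   0.   0.   0.   0.   0.
  0.   0.   0.   0.   0.   0.   0.3  2.9  8.8 15.  18.7 19.8 19.2 15.8
  9.4  4.2  1.4  0.3  0.1  0.   0. ]
needle (np.float64(0.20228272456744983), np.float32(0.070284076)) tail (np.flo
[... 358 characters left out ...]
.   5.4 12.4 16.8 18.7 19.1 15.6  9.2
  4.1  1.4  0.3  0.   0.   0.   0. ]
d_top [159, 157, 154, 153, 152, 151, 152, 155, 157, 155, 147, 136, 123, 109, 97, 86, 76, 64, 51, 39, 29, 20, 14, 11, 11, 11, 12, 11, 12, 11, 11, 11, 12, 11, 11, 11, 11, 16, 29, 43, 51, 51, 45, 32, 19, 12, 10, 11, 11, 11, 11, 11, 11, 10, 13, 23, 38, 49, 56, 59, 57, 50, 49, 53, 59, 64, 76, 93, 110, 128, 145, 158]
f_top [156, 154, 151, 150, 149, 148, 149, 151, 154, 157, 159, 159, 156, 156, 157, 156, 152, 142, 130, 120, 110, 99, 87, 73, 58, 41, 26, 17, 11, 8, 7, 7, 8, 8, 9, 8, 8, 10, 19, 31, 39, 41, 36, 27, 16, 10, 8, 8, 8, 8, 15, 28, 41, 48, 51, 51, 49, 50, 53, 59, 65, 70, 72, 72, 71, 69, 75, 87, 103, 118, 135, 148]
7.25
```

```bash
cat >> h.py <<'E'
RR=np.linspace(.05,.172,40); UVS=np.array([[proj("side",W(P,rot(q,-.15,t))) for q in RR] for t in TH])
def side(im):
    f=im.astype(np.float32); R,G,B=f[...,0],f[...,1],f[...,2]
    return smp(np.clip(((R-G)-1.5*np.clip(G-B,0,None))/(R+G+B+30),0,.2),UVS)
TE=np.arange(-.5,.65,.005)
UVT=np.array([[proj("top",W(P,[.01*np.cos(a)+.14*np.sin(a),y,.17-.01*np.sin(a)+.14*np.cos(a)])) for y in np.linspace(-.1,.1,41)] for a in TE])
def edge(im,*_):
    p=smp(cv2.cvtColor(im,cv2.COLOR_RGB2GRAY).astype(np.float32),UVT).mean(1); i=np.nonzero(p<110)[0].max()
    return TE[i]+.005*(110-p[i])/(p[i+1]-p[i]),5.
E
sed -i 's/m\[2\]>.19 else/m[2]>.03 else/' ctl.py
python3 - <<'E'
from h import *
import json
for n in("d_top","f_top"): print(n,edge(cv2.imread(f"pics/{n}.png")[:,:,::-1].copy()))
L=json.load(open("log.json")); f=L["k"][-1][1]; print(L["k"],[m[0] for m in L["m"]])
L["k"].append([7.25,f]);L["pend"]=[];L["xy"]=[.12*np.sin(f),.12*np.cos(f)];L["par"]=[1,0]
off2=.4-edge(cv2.imread("pics/d_top.png")[:,:,::-1].copy())[0]
L["off"]=[.0176,off2]
L["m"]=[[6.17,.4,.05,0],[7.10,.249,.05,0],[7.20,.220,.05,0],[7.15,edge(cv2.imread("pics/f_top.png")[:,:,::-1].copy())[0]+off2,5,1]]
L["m"].sort(); L["x"]=[.21,-.25];L["xt"]=7.25
json.dump(L,open("log.json","w"))
E
python3 ctl.py 0.077 2
```

```text
d_top (np.float64(0.44869563512504185), 5.0)
f_top (np.float64(0.23151204201392894), 5.0)
[[0, 0.39], [5.575, 0.39], [5.675, 0.39], [5.8, 0.27003784539718095], [5.925, 0.14987239262568516], [6.05, 0.03018199258194498], [6.175, -0.0899522014383987], [6.275, -0.0899522014383987], [6.4, -0.20964790316311543], [6.525, -0.3300359261202323], [6.65, -0.3503340299311022], [6.75, -0.3503340299311022], [6.875, -0.23025974676797634], [7.0, -0.11001994780854622]] [5.575, 5.625, 6.175, 6.225, 6.65, 6.7, 7.0, 7.05]
t=7.35 side=0.207(0.08) edge=0.135(5.0) est=0.179 w=-0.262 a=1.01 b=-0.002 phi meas=-0.110 cmd=-0.110 eq=-0.039 G=[6.31 2.86 5.08] F=6.1
phi [-0.041 -0.006] pred [np.float64(0.147), np.float64(0.12)]
[[0, -0.0082, -0.0006, 0, 0, 0, -1], [0, -0.0043, -0.0001, 0, 0, 0, -1]]
```

```bash
sed -i 's/b=r.read_camera("top"); t2=now+.05/t2=now/; s/; ed,g=edge(b,exp-.13,exp+.13)/; ed=g=0/; s/M+=\[\[now,sd,float(q),0\],.*$/M+=[[now,sd,float(q),0]]; cv2.imwrite(f"pics\/m{now:.2f}.png",a[:,:,::-1])/; s/else .02 for/else 9. for/' ctl.py
python3 -m pendant '[[0, -0.0082, -0.0006, 0, 0, 0, -1], [0, -0.0043, -0.0001, 0, 0, 0, -1]]' >/dev/null; python3 ctl.py 0.077 2
```

```text
t=7.65 side=0.107(0.09) edge=-0.049(0.0) est=0.097 w=-0.221 a=1.05 b=-0.023 phi meas=-0.007 cmd=-0.006 eq=-0.022 G=[6.57 2.94 5.07] F=4.3
phi [0.052 0.069] pred [np.float64(0.073), np.float64(0.055)]
[[0, -0.0069, 0.0001, 0, 0, 0, -1], [0, -0.002, 0.0002, 0, 0, 0, -1]]
```

```bash
python3 -m pendant '[[0, -0.0069, 0.0001, 0, 0, 0, -1], [0, -0.002, 0.0002, 0, 0, 0, -1]]' >/dev/null; python3 ctl.py 0.077 2
```

```text
t=7.95 side=0.060(0.13) edge=-0.049(0.0) est=0.056 w=-0.067 a=1.04 b=-0.019 phi meas=0.070 cmd=0.069 eq=-0.025 G=[6.52 2.92 5.07] F=4.2
phi [0.044 0.02 ] pred [np.float64(0.051), np.float64(0.052)]
[[0, 0.0029, -0.0002, 0, 0, 0, -1], [0, 0.0029, -0.0001, 0, 0, 0, -1]]
```

```bash
python3 -m pendant '[[0, 0.0029, -0.0002, 0, 0, 0, -1], [0, 0.0029, -0.0001, 0, 0, 0, -1]]' >/dev/null; python3 ctl.py 0.077 3
```

```text
t=8.25 side=0.081(0.12) edge=-0.049(0.0) est=0.083 w=0.106 a=1.02 b=-0.006 phi meas=0.021 cmd=0.020 eq=-0.035 G=[6.35 2.87 5.08] F=4.1
phi [-0.068 -0.107 -0.113] pred [np.float64(0.098), np.float64(0.111), np.float64(0.118)]
[[0, 0.0106, 0.0003, 0, 0, 0, -1], [0, 0.0046, 0.0004, 0, 0, 0, -1], [0, 0.0008, 0.0, 0, 0, 0, -1]]
```

```bash
python3 -m pendant '[[0, 0.0106, 0.0003, 0, 0, 0, -1], [0, 0.0046, 0.0004, 0, 0, 0, -1], [0, 0.0008, 0.0, 0, 0, 0, -1]]' >/dev/null; python3 ctl.py 0.077 2
```

```text
t=8.68 side=0.133(0.08) edge=-0.049(0.0) est=0.134 w=0.047 a=1.01 b=-0.002 phi meas=-0.114 cmd=-0.113 eq=-0.038 G=[6.29 2.85 5.08] F=4.9
phi [-0.123 -0.113] pred [np.float64(0.137), np.float64(0.135)]
[[0, 0.0012, 0.0002, 0, 0, 0, -1], [0, -0.0013, -0.0002, 0, 0, 0, -1]]
```

```bash
sed -i 's/Q=np.diag.*/Q=np.diag([4.,.2,.0]);R=np.array([[.03]])/' ctl.py; python3 -m pendant '[[0, 0.0012, 0.0002, 0, 0, 0, -1], [0, -0.0013, -0.0002, 0, 0, 0, -1]]' >/dev/null; python3 ctl.py 0.077 2
```

```text
t=8.98 side=0.117(0.09) edge=-0.049(0.0) est=0.117 w=-0.075 a=1.01 b=-0.004 phi meas=-0.110 cmd=-0.113 eq=-0.036 G=[9.62 3.77 5.66] F=4.8
phi [-0.058 -0.026] pred [np.float64(0.105), np.float64(0.093)]
[[0, -0.0065, -0.0005, 0, 0, 0, -1], [0, -0.0039, -0.0002, 0, 0, 0, -1]]
```

```bash
python3 -m pendant '[[0, -0.0065, -0.0005, 0, 0, 0, -1], [0, -0.0039, -0.0002, 0, 0, 0, -1]]' >/dev/null; python3 ctl.py 0.077 2
```

```text
t=9.28 side=0.066(0.11) edge=-0.049(0.0) est=0.057 w=-0.157 a=0.92 b=0.001 phi meas=-0.029 cmd=-0.026 eq=-0.031 G=[8.76 3.5  5.72] F=8.3
phi [0.069 0.08 ] pred [np.float64(0.039), np.float64(0.03)]
[[0, -0.0113, 0.0003, 0, 0, 0, -1], [0, -0.0014, 0.0001, 0, 0, 0, -1]]
```

```bash
ls pics/m*
python3 - <<'E'
from h import *
import glob,os
fs=sorted(glob.glob("pics/m*.png"),key=lambda f:float(f[6:-4]))[-5:]
print(fs); T=[]
for f in fs:
    im=cv2.imread(f)[:,:,::-1].copy(); S=side(im)
    print(f,"all",pk(S.mean(1),-.1,.3)[0].round(3),[tuple(np.round(pk(S[:,k:k+10].mean(1),-.1,.3),3)) for k in(0,10,20,30)])
    T.append(cv2.resize(im[115:185,290:350,::-1],None,fx=4.3,fy=4.3,interpolation=cv2.INTER_CUBIC))
cv2.imwrite("pics/cmp.png",np.hstack(T[-3:]))
E
```

```text
pics/m7.60.png
pics/m7.90.png
pics/m8.20.png
pics/m8.62.png
pics/m8.93.png
pics/m9.22.png
['pics/m7.90.png', 'pics/m8.20.png', 'pics/m8.62.png', 'pics/m8.93.png', 'pics/m9.22.png']
pics/m7.90.png all 0.042 [(np.float64(0.033), np.float64(0.169)), (np.float64(0.036), np.float64(0.123)), (np.float64(0.05), np.float64(0.092)), (np.float64(0.043), np.float64(0.153))]
pics/m8.20.png all 0.064 [(np.float64(0.043), np.float64(0.157)), (np.float64(0.07), np.float64(0.092)), (np.float64(0.073), np.float64(0.11)), (np.float64(0.06), np.float64(0.14))]
pics/m8.62.png all 0.115 [(np.float64(0.114), np.float64(0.128)), (np.float64(0.114), np.float64(0.103)), (np.float64(0.117), np.float64(0.093)), (np.float64(0.059), np.float64(0.004))]
pics/m8.93.png all 0.1 [(np.float64(0.091), np.float64(0.129)), (np.float64(0.099), np.float64(0.112)), (np.float64(0.104), np.float64(0.113)), (np.float64(0.091), np.float64(0.006))]
pics/m9.22.png all 0.048 [(np.float64(0.035), np.float64(0.179)), (np.float64(0.053), np.float64(0.11)), (np.float64(0.056), np.float64(0.084)), (np.float64(0.045), np.float64(0.097))]
```

View pics/cmp.png

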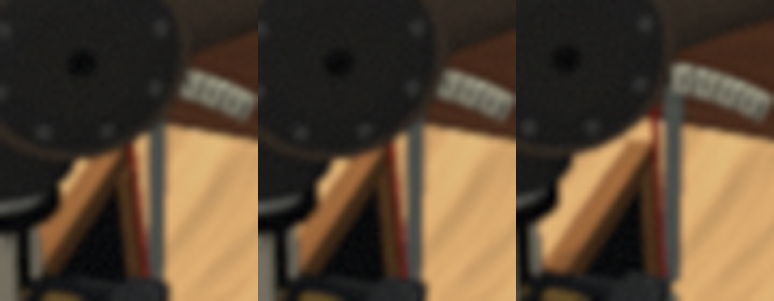

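The crops show the needle just left of the grey post, at about (135,200), (393,200) and (655,150), with the arm hiding the tab. I'll bring the top-view frame edge back in, with a linear map and a fitted bias, to steady the estimate.

```bash
python3 - <<'E'
s=open("ctl.py").read()
s=s.replace('a=r.read_camera("side");t2=now','a=r.read_camera("side"); t2=now') 
s=s.replace('a=r.read_camera("side"); t2=now','a=r.read_camera("side"); b=r.read_camera("top"); t2=now+.05') if 'a=r.read_camera("side"); t2=now' in s else s.replace('a=r.read_camera("side");b','a=r.read_camera("side");b')
s=s.replace('; ed=g=0','; raw,g=edge(b); ed=.4+(raw-.4487)/1.27')
s=s.replace('sd+=L["off"][0]; ed+=L["off"][1]','sd+=L["off"][0]')
s=s.replace('M+=[[now,sd,float(q),0]];','M+=[[now,sd,float(q),0],[t2,ed,float(g),1]]; cv2.imwrite(f"pics/n{now:.2f}.png",b[:,:,::-1]);')
s=s.replace('(.006 if','(.009 if').replace('else 9. for','else .005 for')
s=s.replace('[0]-z)/sg,','[0]+v[4]*kd-z)/sg,v[4]/.03,').replace('*L["par"]],loss','*L["par"],L.get("c",0)],loss')
s=s.replace('al,be=v[2:]','al,be,L["c"]=v[2:]').replace('x0=(.4,0) if','kd=np.array([m[3] for m in win]); x0=(.4,0) if')
s=s.replace('b={be:.3f}','b={be:.3f} c={v[4]:.3f}')
open("ctl.py","w").write(s)
import json
L=json.load(open("log.json")); L["m"]=[m for m in L["m"] if m[3]==0]; json.dump(L,open("log.json","w"))
E
grep -n "read_camera\|^M+=" ctl.py
python3 -m pendant '[[0, -0.0113, 0.0003, 0, 0, 0, -1], [0, -0.0014, 0.0001, 0, 0, 0, -1]]' >/dev/null; python3 ctl.py 0.077 2
```

```text
28:a=r.read_camera("side"); b=r.read_camera("top"); t2=now+.05
32:M+=[[now,sd,float(q),0],[t2,ed,float(g),1]]; cv2.imwrite(f"pics/n{now:.2f}.png",b[:,:,::-1]); cv2.imwrite(f"pics/m{now:.2f}.png",a[:,:,::-1])
t=9.63 side=0.051(0.14) edge=0.097(5.0) est=0.035 w=0.049 a=0.86 b=0.008 c=0.039 phi meas=0.081 cmd=0.080 eq=-0.031 G=[8.26 3.34 5.76] F=6.5
phi [ 0.005 -0.041] pred [np.float64(0.046), np.float64(0.059)]
[[0, 0.009, -0.0004, 0, 0, 0, -1], [0, 0.0055, 0.0001, 0, 0, 0, -1]]
```

```bash
python3 -m pendant '[[0, 0.009, -0.0004, 0, 0, 0, -1], [0, 0.0055, 0.0001, 0, 0, 0, -1]]' >/dev/null; python3 ctl.py 0.077 2
```

```text
t=9.98 side=0.109(0.09) edge=0.132(5.0) est=0.102 w=0.105 a=0.88 b=-0.000 c=0.035 phi meas=-0.036 cmd=-0.041 eq=-0.025 G=[8.45 3.4  5.75] F=5.8
phi [-0.104 -0.107] pred [np.float64(0.114), np.float64(0.118)]
[[0, 0.0076, 0.0005, 0, 0, 0, -1], [0, 0.0003, 0.0001, 0, 0, 0, -1]]
```

```bash
cat > idf.py <<'E'
import json
from h import *
from scipy.optimize import least_squares
L=json.load(open("log.json"));K=np.array(L["k"]);M=[m for m in L["m"] if m[0]>6.9 and m[2]>.03]
T=M[0][0]; ts=np.array([m[0] for m in M]); z=np.array([m[1] for m in M]); e=np.array([m[3] for m in M])
o=np.argsort(ts); ts,z,e=ts[o],z[o],e[o]
def sim(v):
    th,w,a,b,k,D=v[:6]; t=T; out=[]
    for te in ts:
        n=int(np.ceil((te-t)/.01)); 
        for _ in range(n):
            d=(te-t0)/n if 0 else .01
            d=min(.01,te-t); p=np.interp([t-D,t+d-D],K[:,0],K[:,1]); 
            w+=(a*.121*np.sin(th)+k*.08*(p[0]+b-th)+.004*((p[1]-p[0])/max(d,1e-6)-w)-.003*w)/(a*.0127)*d; th+=w*d; t+=d
        out.append(th)
    return np.array(out)
f=lambda v:np.r_[(sim(v)+e*v[6]-z)/.008,(v[2]-1)/.15,v[3]/.03,(v[4]-1)/.2,(v[5]-.05)/.05,v[6]/.04]
s=least_squares(f,[z[0],-.3,1,0,1,.05,.03],loss="soft_l1",diff_step=1e-4,x_scale=[.1,.3,.2,.02,.2,.03,.03])
print("th0,w0,a,b,k,D,c",s.x.round(3),"cost",s.cost); print(np.c_[ts,z,sim(s.x)+e*s.x[6]].round(3).tolist())
E
python3 idf.py
```

```text
th0,w0,a,b,k,D,c [ 0.249 -0.283  0.92   0.015  1.076  0.019  0.028] cost 2.686347661589066
[[7.1, 0.249, 0.249], [7.2, 0.22, 0.22], [7.25, 0.207, 0.206], [7.6, 0.107, 0.106], [7.9, 0.06, 0.063], [8.2, 0.081, 0.082], [8.625, 0.133, 0.129], [8.925, 0.117, 0.116], [9.225, 0.066, 0.073], [9.525, 0.051, 0.054], [9.575, 0.097, 0.085], [9.875, 0.109, 0.104], [9.925, 0.132, 0.14]]
```

```bash
sed -i 's/DEL=.05/DEL=.02/; s/\.08\*(p0+b-th)/.086*(p0+b-th)/; s/(v\[2\]-1)\/.15,(v\[3\])\/.03/(v[2]-.92)\/.03,(v[3]-.015)\/.008/; s/now-2.5/now-1.6/; s/al\*.121\*np.cos(tgt)-.08)\/I,-.007\/I,.08\/I/al*.121*np.cos(tgt)-.086)\/I,-.007\/I,.086\/I/; s/np.sin(tgt)\/.08-be/np.sin(tgt)\/.086-be/; s/else .005 for/else .012 for/; s/(.009 if/(.006 if/' ctl.py; python3 -m pendant '[[0, 0.0076, 0.0005, 0, 0, 0, -1], [0, 0.0003, 0.0001, 0, 0, 0, -1]]' >/dev/null; python3 ctl.py 0.077 2
```

```text
t=10.33 side=0.156(0.08) edge=0.162(5.0) est=0.161 w=0.045 a=0.92 b=0.016 c=0.017 phi meas=-0.103 cmd=-0.107 eq=-0.039 G=[8.2  3.37 5.86] F=5.6
phi [-0.16 -0.14] pred [np.float64(0.163), np.float64(0.154)]
[[0, 0.0064, 0.0008, 0, 0, 0, -1], [0, -0.0024, -0.0004, 0, 0, 0, -1]]
```

```bash
python3 -m pendant '[[0, 0.0064, 0.0008, 0, 0, 0, -1], [0, -0.0024, -0.0004, 0, 0, 0, -1]]' >/dev/null; python3 ctl.py 0.077 3
```

```text
t=10.68 side=0.158(0.08) edge=0.158(5.0) est=0.141 w=-0.161 a=0.92 b=0.013 c=0.013 phi meas=-0.141 cmd=-0.140 eq=-0.036 G=[8.23 3.38 5.86] F=5.2
phi [-0.054 -0.006  0.01 ] pred [np.float64(0.119), np.float64(0.099), np.float64(0.084)]
[[0, -0.0103, -0.001, 0, 0, 0, -1], [0, -0.0058, -0.0001, 0, 0, 0, -1], [0, -0.0019, -0.0, 0, 0, 0, -1]]
```

```bash
python3 -m pendant '[[0, -0.0103, -0.001, 0, 0, 0, -1], [0, -0.0058, -0.0001, 0, 0, 0, -1], [0, -0.0019, -0.0, 0, 0, 0, -1]]' >/dev/null; python3 ctl.py 0.077 2
```

```text
t=11.15 side=0.108(0.11) edge=0.129(5.0) est=0.106 w=0.005 a=0.94 b=0.018 c=0.016 phi meas=0.008 cmd=0.010 eq=-0.042 G=[8.35 3.41 5.85] F=6.4
phi [-0.064 -0.086] pred [np.float64(0.108), np.float64(0.109)]
[[0, 0.0089, 0.0002, 0, 0, 0, -1], [0, 0.0026, 0.0002, 0, 0, 0, -1]]
```

```bash
python3 -m pendant '[[0, 0.0089, 0.0002, 0, 0, 0, -1], [0, 0.0026, 0.0002, 0, 0, 0, -1]]' >/dev/null; python3 ctl.py 0.077 2; python3 idf.py
```

```text
t=11.50 side=0.117(0.09) edge=0.130(5.0) est=0.117 w=-0.007 a=0.94 b=0.021 c=0.011 phi meas=-0.083 cmd=-0.086 eq=-0.046 G=[8.37 3.42 5.85] F=4.5
phi [-0.094 -0.08 ] pred [np.float64(0.115), np.float64(0.109)]
[[0, 0.001, 0.0001, 0, 0, 0, -1], [0, -0.0017, -0.0001, 0, 0, 0, -1]]
th0,w0,a,b,k,D,c [ 0.251 -1.202  0.003  0.134  1.394  0.157  0.047] cost 202.67995698075677
[[7.1, 0.249, 0.251], [7.2, 0.22, 0.081], [7.25, 0.207, 0.036], [7.6, 0.107, 0.068], [7.9, 0.06, 0.163], [8.2, 0.081, 0.189], [8.625, 0.133, 0.048], [8.925, 0.117, 0.016], [9.225, 0.066, 0.054], [9.525, 0.051, 0.164], [9.575, 0.097, 0.237], [9.875, 0.109, 0.171], [9.925, 0.132, 0.194], [10.225, 0.156, 0.057], [10.275, 0.162, 0.087], [10.575, 0.158, -0.004], [10.625, 0.158, 0.031], [11.05, 0.108, 0.105], [11.1, 0.129, 0.169], [11.4, 0.117, 0.101], [11.45, 0.13, 0.126]]idf.py:14: RuntimeWarning: overflow encountered in scalar divide
  w+=(a*.121*np.sin(th)+k*.08*(p[0]+b-th)+.004*((p[1]-p[0])/max(d,1e-6)-w)-.003*w)/(a*.0127)*d; th+=w*d; t+=d
idf.py:14: RuntimeWarning: invalid value encountered in sin
  w+=(a*.121*np.sin(th)+k*.08*(p[0]+b-th)+.004*((p[1]-p[0])/max(d,1e-6)-w)-.003*w)/(a*.0127)*d; th+=w*d; t+=d
  z = (f / f_scale) ** 2
```

Near balance. I'll keep correcting, using the side camera only.

```bash
python3 -m pendant '[[0, 0.001, 0.0001, 0, 0, 0, -1], [0, -0.0017, -0.0001, 0, 0, 0, -1]]' >/dev/null; python3 ctl.py 0.077 2
```

```text
t=11.85 side=0.098(0.08) edge=0.116(5.0) est=0.092 w=-0.095 a=0.93 b=0.019 c=0.012 phi meas=-0.079 cmd=-0.080 eq=-0.043 G=[8.33 3.4  5.85] F=3.2
phi [-0.025 -0.005] pred [np.float64(0.08), np.float64(0.072)]
[[0, -0.0066, -0.0004, 0, 0, 0, -1], [0, -0.0024, -0.0, 0, 0, 0, -1]]
```

```bash
python3 -m pendant '[[0, -0.0066, -0.0004, 0, 0, 0, -1], [0, -0.0024, -0.0, 0, 0, 0, -1]]' >/dev/null; python3 ctl.py 0.077 2
```

```text
t=12.20 side=0.055(0.14) edge=0.093(5.0) est=0.053 w=-0.054 a=0.92 b=0.016 c=0.019 phi meas=-0.009 cmd=-0.005 eq=-0.039 G=[8.24 3.38 5.86] F=4.8
phi [0.016 0.007] pred [np.float64(0.049), np.float64(0.05)]
[[0, -0.0025, -0.0, 0, 0, 0, -1], [0, 0.0011, -0.0, 0, 0, 0, -1]]
```

Run:
```python
from h import *
import glob
rr=np.linspace(-.085,-.05,14); uv=np.array([[proj("side",W(P,rot(q,-.15,t))) for q in rr] for t in TH])
def X(im):
    f=im.astype(np.float32); R,G,B=f[...,0],f[...,1],f[...,2]; return np.clip(((R-G)-1.5*np.clip(G-B,0,None))/(R+G+B+30),0,.2)
def tip(im):  # top view: needle redness along tip trace
    uv=np.array([[proj("top",W(P,rot(.18,-.15,a)))+[d-.6,0] for d in(-1,-.5,0,.5,1)] for a in TH]); return smp(X(im),uv).max(1)
fs=["pics/side0.png","pics/f_side.png"]+sorted(glob.glob("pics/m*.png"),key=lambda f:float(f[6:-4]))
for f in fs:
    im=cv2.imread(f)[:,:,::-1].copy(); S=side(im).mean(1); n=smp(X(im),uv).mean(1); w=np.clip(n-.08,0,None)
    g=f.replace("/m","/n").replace("side0","top0").replace("f_side","f_top"); b=cv2.imread(g)
    t=tip(b[:,:,::-1].copy()) if b is not None else None
    h="" if t is None else TH[np.nonzero(t>.05)[0].max()] if (t>.05).any() else t.max()
    print(f,"needle+off",(pk(S,-.1,.45)[0]+.0176).round(3),"tail",((w*TH).sum()/w.sum()).round(3),n.max().round(2),"tip",h)
```

```text
pics/side0.png needle+off 0.4 tail 0.415 0.2 tip 0.03316951
pics/f_side.png needle+off 0.22 tail 0.229 0.19 tip 0.0062815207
pics/m7.60.png needle+off 0.107 tail 0.15 0.15 tip 
pics/m7.90.png needle+off 0.06 tail nan 0.06 tip 
pics/m8.20.png needle+off 0.081 tail 0.133 0.11 tip 
pics/m8.62.png needle+off 0.133 tail 0.159 0.16 tip 
pics/m8.93.png needle+off 0.117 tail 0.151 0.14 tip 
pics/m9.22.png needle+off 0.066 tail nan 0.07 tip 
pics/m9.53.png needle+off 0.051 tail nan 0.04 tip 0.009321732
pics/m9.88.png needle+off 0.109 tail 0.147 0.14 tip 0.008059695
pics/m10.22.png needle+off 0.156 tail 0.174 0.18 tip 0.005653101
pics/m10.57.png needle+off 0.158 tail 0.172 0.14 tip 0.0008154461
pics/m11.05.png needle+off 0.108 tail 0.149 0.15 tip 0.008741665
pics/m11.40.png needle+off 0.117 tail 0.151 0.15 tip 0.00693458
pics/m11.75.png needle+off 0.098 tail 0.141 0.13 tip 0.0043134936
pics/m12.10.png needle+off 0.055 tail nan 0.05 tip 0.021788336[ WARN:0@0.635] global loadsave.cpp:275 findDecoder imread_('pics/n7.60.png'): can't open/read file: check file path/integrity
[ WARN:0@0.663] global loadsave.cpp:275 findDecoder imread_('pics/n7.90.png'): can't open/read file: check file path/integrity
<stdin>:14: RuntimeWarning: invalid value encountered in scalar divide
[ WARN:0@0.694] global loadsave.cpp:275 findDecoder imread_('pics/n8.20.png'): can't open/read file: check file path/integrity
[ WARN:0@0.719] global loadsave.cpp:275 findDecoder imread_('pics/n8.62.png'): can't open/read file: check file path/integrity
[ WARN:0@0.749] global loadsave.cpp:275 findDecoder imread_('pics/n8.93.png'): can't open/read file: check file path/integrity
[ WARN:0@0.779] global loadsave.cpp:275 findDecoder imread_('pics/n9.22.png'): can't open/read file: check file path/integrity
```

Run:
```python
import cv2,numpy as np
T=[cv2.resize(cv2.imread(f"pics/n{t}.png")[155:215,330:375],None,fx=8,fy=8,interpolation=cv2.INTER_CUBIC) for t in("12.10","10.22")]
cv2.imwrite("pics/cmp2.png",np.hstack(T))
```

```text
(no output)
```

View pics/cmp2.png

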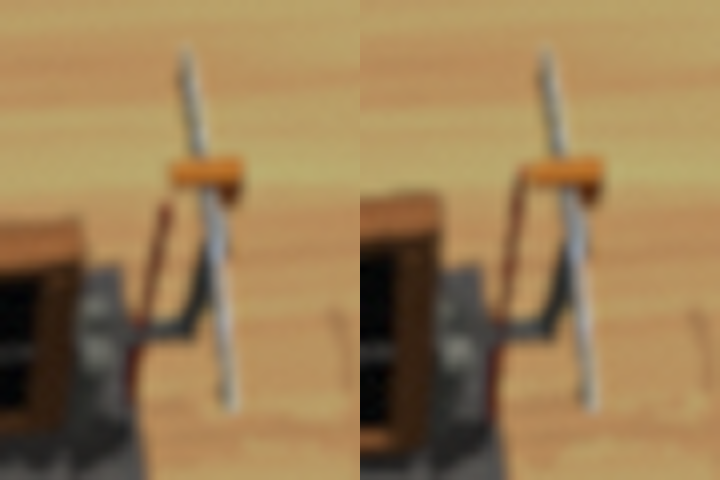

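The crops show the needle tip at (166,205) in the left one and about (521,172) in the right one, with the tab at row 172. I'll check these rows against the model.

Run:
```python
from h import *
for a in(0,.055,.077,.1,.156,.4): 
    p=proj("top",W(P,rot(.18,-.15,a)))-[.6,.1]; print(a,"tip crop",((p+.5)*1-[330,155])*8)
for R_ in(.2,.205,.21): print(R_,[(((proj("top",W(P,rot(R_,-.164,a)))-[.6,.1]+.5)-[330,155])*8).round(0).tolist() for a in(.05,.077,.1)])
```

```text
0 tip crop [169.26046133 229.48105388]
0.055 tip crop [166.33235295 206.53963615]
0.077 tip crop [165.13901537 197.50500262]
0.1 tip crop [163.87925412 188.15579352]
0.156 tip crop [160.76570457 165.84242515]
0.4 tip crop [146.74140481  77.96345304]
0.2 [[204.0, 189.0], [203.0, 177.0], [201.0, 166.0]]
0.205 [[205.0, 185.0], [203.0, 172.0], [202.0, 162.0]]
0.21 [[206.0, 181.0], [204.0, 168.0], [203.0, 157.0]]
```

```bash
sed -i 's/ b=r.read_camera("top"); t2=now+.05/ t2=now/; s/raw,g=edge(b); ed=.*$/ed=g=0/; s/,\[t2,ed,float(g),1\]\];.*b\[:,:,::-1\]);/];/; s/(.006 if/(.004 if/' ctl.py; sed -i 's/m\[0\]>6.9 and/m[0]>9.5 and m[3]==0 and/; s/\[z\[0\],-.3,1,0,1,.05,.03\]/[z[0],0,.93,.015,1.07,.02,.0]/; s/loss="soft_l1",/bounds=([-.2,-1,.7,-.05,.7,0,-.1],[.5,1,1.3,.05,1.3,.12,.1]),/' idf.py; python3 idf.py; sed -n 26,34p ctl.py
```

```text
th0,w0,a,b,k,D,c [0.053 0.066 0.958 0.    1.013 0.02  0.   ] cost 0.8181102269562607
[[9.525, 0.051, 0.053], [9.875, 0.109, 0.105], [10.225, 0.156, 0.154], [10.575, 0.158, 0.159], [11.05, 0.108, 0.114], [11.4, 0.117, 0.115], [11.75, 0.098, 0.095], [12.1, 0.055, 0.056]]
# expected tilt for gating
exp=sim(L["x"],L["xt"],[now],*L["par"])[0][0] if "x" in L else .4
a=r.read_camera("side"); t2=now
sd,q=pk(side(a).mean(1),exp-.15,exp+.15); ed=g=0
if not M: L["off"]=[.4-sd,.4-ed]
sd+=L["off"][0]
M+=[[now,sd,float(q),0]]; cv2.imwrite(f"pics/m{now:.2f}.png",a[:,:,::-1])
T=max(M[0][0],now-1.6); win=[m for m in M if m[0]>=T]
z=np.array([m[1] for m in win]); sg=np.array([(.004 if m[2]>.03 else .1) if m[3]==0 else .012 for m in win]); tt=[m[0] for m in win]
```

```bash
sed -i 's/\.086/.081/g; s/(v\[2\]-.92)\/.03,(v\[3\]-.015)/(v[2]-.958)\/.03,(v[3])/; s/now-1.6/now-2.5/' ctl.py; python3 -c "
import json;L=json.load(open('log.json'));L['m']=[m for m in L['m'] if m[3]==0];json.dump(L,open('log.json','w'))"
python3 -m pendant '[[0, -0.0025, -0.0, 0, 0, 0, -1], [0, 0.0011, -0.0, 0, 0, 0, -1]]' >/dev/null; python3 ctl.py 0.077 3
```

```text
t=12.50 side=0.042(0.16) edge=0.000(0.0) est=0.041 w=-0.001 a=0.98 b=-0.000 c=0.004 phi meas=0.008 cmd=0.007 eq=-0.036 G=[9.26 3.66 5.7 ] F=3.5
phi [ 0.017  0.004 -0.014] pred [np.float64(0.043), np.float64(0.048), np.float64(0.054)]
[[0, -0.0012, -0.0, 0, 0, 0, -1], [0, 0.0015, -0.0, 0, 0, 0, -1], [0, 0.0022, -0.0, 0, 0, 0, -1]]
```

```bash
sed -i 's/Q=np.diag.*/Q=np.diag([8.,.2,.0]);R=np.array([[.02]])/' ctl.py; python3 -m pendant '[[0, -0.0012, -0.0, 0, 0, 0, -1], [0, 0.0015, -0.0, 0, 0, 0, -1], [0, 0.0022, -0.0, 0, 0, 0, -1]]' >/dev/null; python3 ctl.py 0.077 3
```

```text
t=12.93 side=0.062(0.12) edge=0.000(0.0) est=0.064 w=0.074 a=0.95 b=0.004 c=0.000 phi meas=-0.012 cmd=-0.014 eq=-0.036 G=[12.93  4.55  6.3 ] F=2.5
phi [-0.057 -0.068 -0.062] pred [np.float64(0.073), np.float64(0.079), np.float64(0.081)]
[[0, 0.0051, 0.0002, 0, 0, 0, -1], [0, 0.0014, 0.0001, 0, 0, 0, -1], [0, -0.0007, -0.0001, 0, 0, 0, -1]]
```

```bash
python3 -m pendant '[[0, 0.0051, 0.0002, 0, 0, 0, -1], [0, 0.0014, 0.0001, 0, 0, 0, -1], [0, -0.0007, -0.0001, 0, 0, 0, -1]]' >/dev/null; python3 ctl.py 0.077 3
```

```text
t=13.35 side=0.093(0.09) edge=0.000(0.0) est=0.092 w=0.019 a=0.94 b=0.006 c=0.000 phi meas=-0.060 cmd=-0.062 eq=-0.037 G=[12.82  4.51  6.31] F=4.5
phi [-0.077 -0.066 -0.048] pred [np.float64(0.093), np.float64(0.091), np.float64(0.087)]
[[0, 0.0017, 0.0001, 0, 0, 0, -1], [0, -0.0013, -0.0001, 0, 0, 0, -1], [0, -0.0021, -0.0001, 0, 0, 0, -1]]
```

```bash
python3 -m pendant '[[0, 0.0017, 0.0001, 0, 0, 0, -1], [0, -0.0013, -0.0001, 0, 0, 0, -1], [0, -0.0021, -0.0001, 0, 0, 0, -1]]' >/dev/null; python3 ctl.py 0.077 3
```

```text
t=13.78 side=0.081(0.09) edge=0.000(0.0) est=0.080 w=-0.038 a=0.95 b=0.006 c=0.000 phi meas=-0.049 cmd=-0.048 eq=-0.038 G=[12.96  4.56  6.3 ] F=1.3
phi [-0.022 -0.017 -0.022] pred [np.float64(0.076), np.float64(0.073), np.float64(0.073)]
[[0, -0.0031, -0.0001, 0, 0, 0, -1], [0, -0.0006, -0.0, 0, 0, 0, -1], [0, 0.0006, 0.0, 0, 0, 0, -1]]
```

```bash
python3 -m pendant '[[0, -0.0031, -0.0001, 0, 0, 0, -1], [0, -0.0006, -0.0, 0, 0, 0, -1], [0, 0.0006, 0.0, 0, 0, 0, -1]]' >/dev/null; python3 ctl.py 0.077 3
```

```text
t=14.20 side=0.061(0.11) edge=0.000(0.0) est=0.062 w=-0.014 a=0.94 b=0.005 c=0.000 phi meas=-0.023 cmd=-0.022 eq=-0.037 G=[12.86  4.53  6.3 ] F=3.3
phi [-0.002 -0.01  -0.026] pred [np.float64(0.062), np.float64(0.064), np.float64(0.067)]
[[0, -0.0024, -0.0, 0, 0, 0, -1], [0, 0.0009, -0.0, 0, 0, 0, -1], [0, 0.0019, 0.0, 0, 0, 0, -1]]
```

```bash
python3 -m pendant '[[0, -0.0024, -0.0, 0, 0, 0, -1], [0, 0.0009, -0.0, 0, 0, 0, -1], [0, 0.0019, 0.0, 0, 0, 0, -1]]' >/dev/null; python3 ctl.py 0.077 3
```

```text
t=14.62 side=0.069(0.11) edge=0.000(0.0) est=0.070 w=0.031 a=0.95 b=0.003 c=0.000 phi meas=-0.024 cmd=-0.026 eq=-0.036 G=[12.97  4.56  6.3 ] F=3.1
phi [-0.041 -0.046 -0.046] pred [np.float64(0.074), np.float64(0.076), np.float64(0.078)]
[[0, 0.0019, 0.0001, 0, 0, 0, -1], [0, 0.0006, 0.0, 0, 0, 0, -1], [0, -0.0001, 0.0, 0, 0, 0, -1]]
```

```bash
python3 -m pendant '[[0, 0.0019, 0.0001, 0, 0, 0, -1], [0, 0.0006, 0.0, 0, 0, 0, -1], [0, -0.0001, 0.0, 0, 0, 0, -1]]' >/dev/null; python3 ctl.py 0.077 3
```

```text
t=15.05 side=0.088(0.09) edge=0.000(0.0) est=0.087 w=0.019 a=0.95 b=0.004 c=0.000 phi meas=-0.044 cmd=-0.046 eq=-0.037 G=[13.    4.57  6.29] F=3.5
phi [-0.066 -0.061 -0.048] pred [np.float64(0.088), np.float64(0.087), np.float64(0.085)]
[[0, 0.0024, 0.0001, 0, 0, 0, -1], [0, -0.0006, -0.0, 0, 0, 0, -1], [0, -0.0015, -0.0001, 0, 0, 0, -1]]
```

```bash
python3 -m pendant '[[0, 0.0024, 0.0001, 0, 0, 0, -1], [0, -0.0006, -0.0, 0, 0, 0, -1], [0, -0.0015, -0.0001, 0, 0, 0, -1]]' >/dev/null; python3 ctl.py 0.077 3
python3 - <<'E'
from h import *
import glob
for f in sorted(glob.glob("pics/m*.png"),key=lambda f:float(f[6:-4]))[-7:]:
    im=cv2.imread(f)[:,:,::-1].copy(); S=side(im)
    print(f,[tuple(np.round(pk(S[:,k:k+10].mean(1),-.1,.3),3).tolist()) for k in(0,10,20,30)])
E
```

```text
t=15.48 side=0.080(0.09) edge=0.000(0.0) est=0.080 w=-0.026 a=0.96 b=0.005 c=0.000 phi meas=-0.047 cmd=-0.048 eq=-0.038 G=[13.05  4.59  6.29] F=2.5
phi [-0.029 -0.024 -0.026] pred [np.float64(0.077), np.float64(0.075), np.float64(0.075)]
[[0, -0.0023, -0.0001, 0, 0, 0, -1], [0, -0.0006, 0.0, 0, 0, 0, -1], [0, 0.0003, 0.0, 0, 0, 0, -1]]
pics/m12.88.png [(0.034, 0.175), (0.047, 0.107), (0.052, 0.09), (0.043, 0.125)]
pics/m13.30.png [(0.068, 0.137), (0.079, 0.094), (0.077, 0.111), (0.081, 0.011)]
pics/m13.72.png [(0.042, 0.162), (0.066, 0.097), (0.07, 0.104), (0.066, 0.033)]
pics/m14.15.png [(0.034, 0.175), (0.047, 0.108), (0.051, 0.089), (0.041, 0.11)]
pics/m14.57.png [(0.037, 0.173), (0.058, 0.102), (0.062, 0.086), (0.045, 0.095)]
pics/m15.00.png [(0.044, 0.152), (0.072, 0.089), (0.075, 0.108), (0.066, 0.033)]
pics/m15.43.png [(0.041, 0.164), (0.065, 0.1), (0.068, 0.098), (0.066, 0.031)]
```

```bash
python3 - <<'E'
from h import *
im=cv2.imread("pics/side0.png")[:,:,::-1].copy(); print(pk(side(im)[:,10:30].mean(1),.2))
import json,glob
L=json.load(open("log.json"))
for m in L["m"]:
    g=[f for f in glob.glob("pics/m*.png") if abs(float(f[6:-4])-m[0])<.008]
    if g: m[1]=float(pk(side(cv2.imread(g[0])[:,:,::-1].copy())[:,10:30].mean(1),-.1,.3)[0]+.4-pk(side(im)[:,10:30].mean(1),.2)[0])
L["off"][0]=float(.4-pk(side(im)[:,10:30].mean(1),.2)[0]); json.dump(L,open("log.json","w"))
print([[round(m[0],2),round(m[1],3)] for m in L["m"]][-8:])
E
sed -i 's/pk(side(a).mean(1)/pk(side(a)[:,10:30].mean(1)/' ctl.py; python3 idf.py
python3 -m pendant '[[0, -0.0023, -0.0001, 0, 0, 0, -1], [0, -0.0006, 0.0, 0, 0, 0, -1], [0, 0.0003, 0.0, 0, 0, 0, -1]]' >/dev/null; python3 ctl.py 0.077 3
```

```text
(np.float64(0.3844353700788877), np.float32(0.044727884))
[[12.45, 0.038], [12.88, 0.066], [13.3, 0.093], [13.72, 0.083], [14.15, 0.066], [14.57, 0.076], [15.0, 0.089], [15.43, 0.082]]
th0,w0,a,b,k,D,c [0.047 0.097 0.87  0.008 0.962 0.    0.   ] cost 2.1958022077896993
[[9.525, 0.049, 0.047], [9.875, 0.11, 0.107], [10.225, 0.153, 0.158], [10.575, 0.154, 0.16], [11.05, 0.113, 0.113], [11.4, 0.117, 0.115], [11.75, 0.098, 0.094], [12.1, 0.054, 0.056], [12.45, 0.038, 0.043], [12.875, 0.066, 0.066], [13.3, 0.093, 0.09], [13.725, 0.083, 0.079], [14.15, 0.066, 0.065], [14.575, 0.076, 0.073], [15.0, 0.089, 0.087], [15.425, 0.082, 0.085]]
t=15.90 side=0.070(0.09) edge=0.000(0.0) est=0.069 w=-0.016 a=0.96 b=0.001 c=0.000 phi meas=-0.027 cmd=-0.026 eq=-0.034 G=[13.02  4.58  6.29] F=3.6
phi [-0.011 -0.015 -0.025] pred [np.float64(0.068), np.float64(0.069), np.float64(0.071)]
[[0, -0.0019, -0.0, 0, 0, 0, -1], [0, 0.0005, -0.0, 0, 0, 0, -1], [0, 0.0012, 0.0, 0, 0, 0, -1]]
```

```bash
sed -i 's/\.081/.077/g; s/(v\[2\]-.958)\/.03,(v\[3\])/(v[2]-.87)\/.03,(v[3]-.008)/; s/DEL=.02/DEL=.005/' ctl.py
python3 -m pendant '[[0, -0.0019, -0.0, 0, 0, 0, -1], [0, 0.0005, -0.0, 0, 0, 0, -1], [0, 0.0012, 0.0, 0, 0, 0, -1]]' >/dev/null; python3 ctl.py 0.077 3
```

```text
t=16.32 side=0.077(0.09) edge=0.000(0.0) est=0.078 w=0.032 a=0.87 b=0.007 c=0.000 phi meas=-0.024 cmd=-0.025 eq=-0.035 G=[12.51  4.38  6.25] F=3.6
phi [-0.052 -0.056 -0.049] pred [np.float64(0.081), np.float64(0.083), np.float64(0.082)]
[[0, 0.0033, 0.0001, 0, 0, 0, -1], [0, 0.0004, 0.0001, 0, 0, 0, -1], [0, -0.0008, -0.0001, 0, 0, 0, -1]]
```

```bash
python3 -m pendant '[[0, 0.0033, 0.0001, 0, 0, 0, -1], [0, 0.0004, 0.0001, 0, 0, 0, -1], [0, -0.0008, -0.0001, 0, 0, 0, -1]]' >/dev/null; python3 ctl.py 0.077 4
```

```text
t=16.75 side=0.087(0.10) edge=0.000(0.0) est=0.087 w=-0.002 a=0.87 b=0.008 c=0.000 phi meas=-0.048 cmd=-0.049 eq=-0.036 G=[12.53  4.39  6.25] F=3.6
phi [-0.052 -0.046 -0.038 -0.033] pred [np.float64(0.086), np.float64(0.084), np.float64(0.081), np.float64(0.079)]
[[0, 0.0004, 0.0, 0, 0, 0, -1], [0, -0.0008, 0.0, 0, 0, 0, -1], [0, -0.0009, -0.0, 0, 0, 0, -1], [0, -0.0006, -0.0001, 0, 0, 0, -1]]
```

```bash
python3 -m pendant '[[0, 0.0004, 0.0, 0, 0, 0, -1], [0, -0.0008, 0.0, 0, 0, 0, -1], [0, -0.0009, -0.0, 0, 0, 0, -1], [0, -0.0006, -0.0001, 0, 0, 0, -1]]' >/dev/null; python3 ctl.py 0.077 4
```

```text
t=17.30 side=0.075(0.09) edge=0.000(0.0) est=0.075 w=-0.017 a=0.87 b=0.008 c=0.000 phi meas=-0.033 cmd=-0.033 eq=-0.036 G=[12.53  4.39  6.25] F=4.4
phi [-0.023 -0.024 -0.029 -0.034] pred [np.float64(0.074), np.float64(0.073), np.float64(0.074), np.float64(0.075)]
[[0, -0.0012, 0.0, 0, 0, 0, -1], [0, 0.0001, 0.0, 0, 0, 0, -1], [0, 0.0006, 0.0, 0, 0, 0, -1], [0, 0.0006, 0.0, 0, 0, 0, -1]]
```

```bash
python3 -m pendant '[[0, -0.0012, 0.0, 0, 0, 0, -1], [0, 0.0001, 0.0, 0, 0, 0, -1], [0, 0.0006, 0.0, 0, 0, 0, -1], [0, 0.0006, 0.0, 0, 0, 0, -1]]' >/dev/null; python3 ctl.py 0.077 4
```

```text
t=17.85 side=0.076(0.09) edge=0.000(0.0) est=0.076 w=0.009 a=0.87 b=0.008 c=0.000 phi meas=-0.033 cmd=-0.034 eq=-0.036 G=[12.53  4.39  6.25] F=3.7
phi [-0.039 -0.04  -0.039 -0.037] pred [np.float64(0.077), np.float64(0.077), np.float64(0.078), np.float64(0.077)]
[[0, 0.0006, 0.0001, 0, 0, 0, -1], [0, 0.0001, -0.0, 0, 0, 0, -1], [0, -0.0001, -0.0, 0, 0, 0, -1], [0, -0.0002, -0.0, 0, 0, 0, -1]]
```

```bash
python3 -m pendant '[[0, 0.0006, 0.0001, 0, 0, 0, -1], [0, 0.0001, -0.0, 0, 0, 0, -1], [0, -0.0001, -0.0, 0, 0, 0, -1], [0, -0.0002, -0.0, 0, 0, 0, -1]]' >/dev/null
python3 - <<'E'
from h import *
b=r.read_camera("top"); cv2.imwrite("pics/g1.png",cv2.resize(b[155:215,330:375,::-1],None,fx=10,fy=10,interpolation=cv2.INTER_CUBIC))
E
python3 ctl.py 0.077 4
```

```text
t=18.45 side=0.076(0.09) edge=0.000(0.0) est=0.076 w=-0.005 a=0.87 b=0.007 c=0.000 phi meas=-0.036 cmd=-0.037 eq=-0.035 G=[12.53  4.39  6.25] F=4.7
phi [-0.031 -0.031 -0.032 -0.034] pred [np.float64(0.075), np.float64(0.075), np.float64(0.076), np.float64(0.076)]
[[0, -0.0007, -0.0001, 0, 0, 0, -1], [0, -0.0001, 0.0, 0, 0, 0, -1], [0, 0.0002, 0.0, 0, 0, 0, -1], [0, 0.0002, 0.0, 0, 0, 0, -1]]
```

View pics/g1.png

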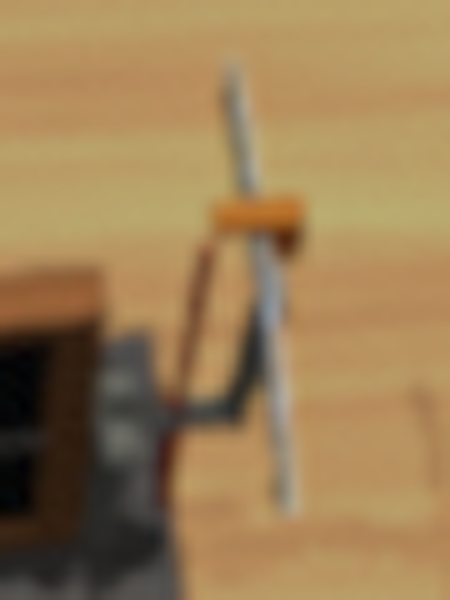

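The needle tip is at (208,243), just under the tab at (257,214), as the model predicts for about 0.08 rad. I'll keep holding.

```bash
python3 -m pendant '[[0, -0.0007, -0.0001, 0, 0, 0, -1], [0, -0.0001, 0.0, 0, 0, 0, -1], [0, 0.0002, 0.0, 0, 0, 0, -1], [0, 0.0002, 0.0, 0, 0, 0, -1]]' >/dev/null; python3 ctl.py 0.078 4
```

```text
t=19.00 side=0.076(0.09) edge=0.000(0.0) est=0.077 w=0.006 a=0.87 b=0.008 c=0.000 phi meas=-0.033 cmd=-0.034 eq=-0.036 G=[12.55  4.39  6.25] F=4.1
phi [-0.036 -0.037 -0.038 -0.037] pred [np.float64(0.077), np.float64(0.078), np.float64(0.078), np.float64(0.078)]
[[0, 0.0003, 0.0001, 0, 0, 0, -1], [0, 0.0001, -0.0, 0, 0, 0, -1], [0, 0.0001, -0.0, 0, 0, 0, -1], [0, -0.0001, -0.0, 0, 0, 0, -1]]
```

```bash
python3 -m pendant '[[0, 0.0003, 0.0001, 0, 0, 0, -1], [0, 0.0001, -0.0, 0, 0, 0, -1], [0, 0.0001, -0.0, 0, 0, 0, -1], [0, -0.0001, -0.0, 0, 0, 0, -1]]' >/dev/null; python3 ctl.py 0.078 5
```

```text
t=19.55 side=0.076(0.09) edge=0.000(0.0) est=0.076 w=-0.006 a=0.87 b=0.007 c=0.000 phi meas=-0.037 cmd=-0.037 eq=-0.035 G=[12.54  4.39  6.25] F=4.9
phi [-0.029 -0.029 -0.031 -0.034 -0.036] pred [np.float64(0.075), np.float64(0.075), np.float64(0.076), np.float64(0.077), np.float64(0.077)]
[[0, -0.001, -0.0001, 0, 0, 0, -1], [0, -0.0, 0.0, 0, 0, 0, -1], [0, 0.0003, 0.0, 0, 0, 0, -1], [0, 0.0003, 0.0, 0, 0, 0, -1], [0, 0.0003, 0.0001, 0, 0, 0, -1]]
```

```bash
python3 -m pendant '[[0, -0.001, -0.0001, 0, 0, 0, -1], [0, -0.0, 0.0, 0, 0, 0, -1], [0, 0.0003, 0.0, 0, 0, 0, -1], [0, 0.0003, 0.0, 0, 0, 0, -1], [0, 0.0003, 0.0001, 0, 0, 0, -1]]' >/dev/null; python3 ctl.py 0.078 5
```

```text
t=20.23 side=0.076(0.09) edge=0.000(0.0) est=0.077 w=0.003 a=0.87 b=0.007 c=0.000 phi meas=-0.035 cmd=-0.036 eq=-0.035 G=[12.54  4.39  6.25] F=5.3
phi [-0.036 -0.036 -0.036 -0.036 -0.036] pred [np.float64(0.077), np.float64(0.077), np.float64(0.078), np.float64(0.078), np.float64(0.078)]
[[0, -0.0001, -0.0, 0, 0, 0, -1], [0, -0.0, -0.0001, 0, 0, 0, -1], [0, -0.0, 0.0001, 0, 0, 0, -1], [0, -0.0, -0.0, 0, 0, 0, -1], [0, -0.0, -0.0, 0, 0, 0, -1]]
```

```bash
python3 -m pendant '[[0, -0.0001, 0, 0, 0, 0, -1], [0, 0, -0.0001, 0, 0, 0, -1], [0, 0, 0.0001, 0, 0, 0, -1], [0, 0, 0, 0, 0, 0, -1], [0, 0, 0, 0, 0, 0, -1]]' >/dev/null; python3 ctl.py 0.078 5
```

```text
t=20.90 side=0.077(0.10) edge=0.000(0.0) est=0.077 w=-0.001 a=0.87 b=0.007 c=0.000 phi meas=-0.035 cmd=-0.036 eq=-0.035 G=[12.53  4.39  6.25] F=5.5
phi [-0.033 -0.033 -0.034 -0.036 -0.036] pred [np.float64(0.077), np.float64(0.077), np.float64(0.077), np.float64(0.078), np.float64(0.078)]
[[0, -0.0003, -0.0001, 0, 0, 0, -1], [0, 0.0, 0.0, 0, 0, 0, -1], [0, 0.0001, 0.0, 0, 0, 0, -1], [0, 0.0002, 0.0, 0, 0, 0, -1], [0, 0.0, 0.0001, 0, 0, 0, -1]]
```

```bash
python3 -m pendant '[[0, -0.0003, -0.0001, 0, 0, 0, -1], [0, 0, 0, 0, 0, 0, -1], [0, 0.0001, 0, 0, 0, 0, -1], [0, 0.0002, 0, 0, 0, 0, -1], [0, 0, 0.0001, 0, 0, 0, -1]]' >/dev/null; python3 ctl.py 0.078 5
```

```text
t=21.57 side=0.076(0.09) edge=0.000(0.0) est=0.076 w=-0.001 a=0.87 b=0.007 c=0.000 phi meas=-0.035 cmd=-0.036 eq=-0.035 G=[12.53  4.39  6.25] F=5.6
phi [-0.032 -0.032 -0.033 -0.035 -0.036] pred [np.float64(0.076), np.float64(0.076), np.float64(0.077), np.float64(0.077), np.float64(0.078)]
[[0, -0.0004, -0.0001, 0, 0, 0, -1], [0, -0.0, 0.0, 0, 0, 0, -1], [0, 0.0001, 0.0, 0, 0, 0, -1], [0, 0.0002, 0.0, 0, 0, 0, -1], [0, 0.0001, 0.0001, 0, 0, 0, -1]]
```

```bash
python3 -m pendant '[[0, -0.0004, -0.0001, 0, 0, 0, -1], [0, 0, 0, 0, 0, 0, -1], [0, 0.0001, 0, 0, 0, 0, -1], [0, 0.0002, 0, 0, 0, 0, -1], [0, 0.0001, 0.0001, 0, 0, 0, -1]]' >/dev/null; python3 ctl.py 0.078 5
```

```text
t=22.25 side=0.076(0.09) edge=0.000(0.0) est=0.076 w=-0.000 a=0.87 b=0.007 c=0.000 phi meas=-0.034 cmd=-0.036 eq=-0.035 G=[12.53  4.39  6.25] F=5.2
phi [-0.032 -0.032 -0.034 -0.035 -0.036] pred [np.float64(0.076), np.float64(0.077), np.float64(0.077), np.float64(0.077), np.float64(0.078)]
[[0, -0.0004, -0.0001, 0, 0, 0, -1], [0, 0.0, 0.0, 0, 0, 0, -1], [0, 0.0002, 0.0, 0, 0, 0, -1], [0, 0.0001, 0.0, 0, 0, 0, -1], [0, 0.0001, 0.0001, 0, 0, 0, -1]]
```

```bash
sed -i 's/pk(side(a)\[:,10:30\].mean(1)/pk(side(a)[:,10 if exp<.13 else 0:30].mean(1)/' ctl.py; python3 -m pendant '[[0, -0.0004, -0.0001, 0, 0, 0, -1], [0, 0, 0, 0, 0, 0, -1], [0, 0.0002, 0, 0, 0, 0, -1], [0, 0.0001, 0, 0, 0, 0, -1], [0, 0.0001, 0.0001, 0, 0, 0, -1]]' >/dev/null; python3 ctl.py 0.12 4
```

```text
t=22.93 side=0.077(0.10) edge=0.000(0.0) est=0.077 w=-0.000 a=0.87 b=0.007 c=0.000 phi meas=-0.034 cmd=-0.036 eq=-0.050 G=[12.49  4.38  6.25] F=5.5
phi [ 0.021  0.008 -0.026 -0.055] pred [np.float64(0.079), np.float64(0.086), np.float64(0.096), np.float64(0.106)]
[[0, -0.0068, -0.0001, 0, 0, 0, -1], [0, 0.0016, -0.0, 0, 0, 0, -1], [0, 0.0041, 0.0, 0, 0, 0, -1], [0, 0.0034, 0.0002, 0, 0, 0, -1]]
```

```bash
python3 -m pendant '[[0, -0.0068, -0.0001, 0, 0, 0, -1], [0, 0.0016, 0, 0, 0, 0, -1], [0, 0.0041, 0, 0, 0, 0, -1], [0, 0.0034, 0.0002, 0, 0, 0, -1]]' >/dev/null; python3 ctl.py 0.18 4
```

```text
t=23.48 side=0.108(0.09) edge=0.000(0.0) est=0.111 w=0.069 a=0.87 b=0.007 c=0.000 phi meas=-0.050 cmd=-0.055 eq=-0.071 G=[12.43  4.38  6.25] F=4.8
phi [ 0.001 -0.019 -0.058 -0.087] pred [np.float64(0.121), np.float64(0.135), np.float64(0.151), np.float64(0.164)]
[[0, -0.0067, -0.0002, 0, 0, 0, -1], [0, 0.0024, -0.0, 0, 0, 0, -1], [0, 0.0047, 0.0002, 0, 0, 0, -1], [0, 0.0035, 0.0002, 0, 0, 0, -1]]
```

```bash
python3 -m pendant '[[0, -0.0067, -0.0002, 0, 0, 0, -1], [0, 0.0024, 0, 0, 0, 0, -1], [0, 0.0047, 0.0002, 0, 0, 0, -1], [0, 0.0035, 0.0002, 0, 0, 0, -1]]' >/dev/null; python3 ctl.py 0.23 4
```

```text
t=24.03 side=0.165(0.12) edge=0.000(0.0) est=0.169 w=0.084 a=0.87 b=0.007 c=0.000 phi meas=-0.086 cmd=-0.087 eq=-0.088 G=[12.35  4.37  6.24] F=3.6
phi [-0.04  -0.053 -0.082 -0.103] pred [np.float64(0.18), np.float64(0.192), np.float64(0.205), np.float64(0.216)]
[[0, -0.0057, -0.0003, 0, 0, 0, -1], [0, 0.0016, 0.0, 0, 0, 0, -1], [0, 0.0034, 0.0003, 0, 0, 0, -1], [0, 0.0026, 0.0002, 0, 0, 0, -1]]
```

```bash
python3 -m pendant '[[0, -0.0057, -0.0003, 0, 0, 0, -1], [0, 0.0016, 0, 0, 0, 0, -1], [0, 0.0034, 0.0003, 0, 0, 0, -1], [0, 0.0026, 0.0002, 0, 0, 0, -1]]' >/dev/null; python3 ctl.py 0.28 4
```

```text
t=24.57 side=0.217(0.10) edge=0.000(0.0) est=0.221 w=0.068 a=0.87 b=0.007 c=0.000 phi meas=-0.100 cmd=-0.103 eq=-0.104 G=[12.24  4.36  6.24] F=5.5
phi [-0.05  -0.063 -0.094 -0.118] pred [np.float64(0.23), np.float64(0.242), np.float64(0.255), np.float64(0.266)]
[[0, -0.0064, -0.0005, 0, 0, 0, -1], [0, 0.0016, 0.0001, 0, 0, 0, -1], [0, 0.0037, 0.0003, 0, 0, 0, -1], [0, 0.0029, 0.0003, 0, 0, 0, -1]]
```

```bash
python3 -m pendant '[[0, -0.0064, -0.0005, 0, 0, 0, -1], [0, 0.0016, 0.0001, 0, 0, 0, -1], [0, 0.0037, 0.0003, 0, 0, 0, -1], [0, 0.0029, 0.0003, 0, 0, 0, -1]]' >/dev/null; python3 ctl.py 0.325 4
```

```text
t=25.12 side=0.281(0.06) edge=0.000(0.0) est=0.285 w=0.101 a=0.88 b=0.006 c=0.000 phi meas=-0.113 cmd=-0.118 eq=-0.123 G=[12.27  4.39  6.22] F=4.4
phi [-0.118 -0.129 -0.137 -0.14 ] pred [np.float64(0.297), np.float64(0.307), np.float64(0.315), np.float64(0.32)]
[[0, -0.0001, -0.0, 0, 0, 0, -1], [0, 0.0013, 0.0002, 0, 0, 0, -1], [0, 0.001, 0.0001, 0, 0, 0, -1], [0, 0.0004, 0.0, 0, 0, 0, -1]]
```

```bash
python3 -m pendant '[[0, -0.0001, 0, 0, 0, 0, -1], [0, 0.0013, 0.0002, 0, 0, 0, -1], [0, 0.001, 0.0001, 0, 0, 0, -1], [0, 0.0004, 0, 0, 0, 0, -1]]' >/dev/null; python3 ctl.py 0.345 3
```

```text
t=25.68 side=0.369(0.03) edge=0.000(0.0) est=0.374 w=0.129 a=0.90 b=0.006 c=0.000 phi meas=-0.141 cmd=-0.140 eq=-0.142 G=[12.48  4.47  6.2 ] F=4.7
phi [-0.259 -0.257 -0.208] pred [np.float64(0.386), np.float64(0.386), np.float64(0.377)]
[[0, 0.014, 0.0029, 0, 0, 0, -1], [0, -0.0003, -0.0001, 0, 0, 0, -1], [0, -0.0057, -0.0013, 0, 0, 0, -1]]
```

```bash
python3 -m pendant '[[0, 0.014, 0.0029, 0, 0, 0, -1], [0, -0.0003, -0.0001, 0, 0, 0, -1], [0, -0.0057, -0.0013, 0, 0, 0, -1]]' >/dev/null
python3 - <<'E'
from h import *
b=r.read_camera("top"); raw=edge(b)[0]; print("edge",.4+(raw-.4487)/1.27)
E
python3 ctl.py 0.385 2
```

```text
edge 0.3798618270987725
t=26.15 side=0.367(0.03) edge=0.000(0.0) est=0.362 w=-0.129 a=0.89 b=0.014 c=0.000 phi meas=-0.211 cmd=-0.208 eq=-0.152 G=[12.17  4.4   6.21] F=5.8
phi [-0.088 -0.03 ] pred [np.float64(0.347), np.float64(0.341)]
[[0, -0.0142, -0.0022, 0, 0, 0, -1], [0, -0.007, -0.0004, 0, 0, 0, -1]]
```

```bash
python3 -m pendant '[[0, -0.0142, -0.0022, 0, 0, 0, -1], [0, -0.007, -0.0004, 0, 0, 0, -1]]' >/dev/null; python3 ctl.py 0.37 2;  python3 - <<'E'
from h import *
b=r.read_camera("top"); raw=edge(b)[0]; print("edge",.4+(raw-.4487)/1.27, r.get_state()["clock"])
E
```

```text
t=26.45 side=0.344(0.04) edge=0.000(0.0) est=0.345 w=0.031 a=0.91 b=0.012 c=0.000 phi meas=-0.030 cmd=-0.030 eq=-0.157 G=[12.43  4.47  6.19] F=4.2
phi [-0.108 -0.16 ] pred [np.float64(0.352), np.float64(0.361)]
[[0, 0.0094, 0.0007, 0, 0, 0, -1], [0, 0.0061, 0.0008, 0, 0, 0, -1]]
edge 0.351254287651176 26.5
```

```bash
python3 -m pendant '[[0, 0.0094, 0.0007, 0, 0, 0, -1], [0, 0.0061, 0.0008, 0, 0, 0, -1]]' >/dev/null; python3 ctl.py 0.39 2
```

```text
t=26.80 side=0.384(0.03) edge=0.000(0.0) est=0.400 w=0.000 a=0.91 b=0.021 c=0.000 phi meas=-0.159 cmd=-0.160 eq=-0.174 G=[12.4   4.47  6.19] F=5.0
phi [-0.187 -0.189] pred [np.float64(0.4), np.float64(0.399)]
[[0, 0.0032, 0.0006, 0, 0, 0, -1], [0, 0.0003, 0.0, 0, 0, 0, -1]]
```

```bash
python3 -m pendant '[[0, 0.0032, 0.0006, 0, 0, 0, -1], [0, 0.0003, 0, 0, 0, 0, -1]]' >/dev/null
python3 - <<'E'
from h import *
b=r.read_camera("top"); raw=edge(b)[0]; print("edge",.4+(raw-.4487)/1.27, r.get_state()["clock"])
E
python3 ctl.py 0.39 2
```

```text
edge 0.40064682167874144 27.1
t=27.15 side=0.393(0.03) edge=0.000(0.0) est=0.398 w=-0.019 a=0.91 b=0.018 c=0.000 phi meas=-0.188 cmd=-0.189 eq=-0.173 G=[12.44  4.49  6.19] F=5.1
phi [-0.178 -0.17 ] pred [np.float64(0.395), np.float64(0.393)]
[[0, -0.0013, -0.0002, 0, 0, 0, -1], [0, -0.001, -0.0002, 0, 0, 0, -1]]
```

```bash
python3 -m pendant '[[0,-0.0058,-0.001,0,0,0,-1],[0,-0.0095,-0.0009,0,0,0,-1],[0,-0.012,-0.0001,0,0,0,-1],[0,-0.0119,0.0011,0,0,0,-1],[0,-0.0118,0.0023,0,0,0,-1],[0,-0.0104,0.003,0,0,0,-1],[0,-0.0067,0.0025,0,0,0,-1],[0,0,0,0,0,0,-1]]'
python3 - <<'E'
from h import *
b=r.read_camera("top"); a=r.read_camera("side"); raw=edge(b)[0]; print("edge",.4+(raw-.4487)/1.27,"side",pk(side(a).mean(1),.2)[0]+.0176,"phi",phi(r.get_state()["position"]))
E
```

```text
clock: 28.15
position: [0.6021, 0.1351, 0.2618]
tcp_rot: [0.727, -0.687, -0.0, 0.0]
force: [-1.2, -1.6, -0.6]
grip_width: 0.0153
grip_force: 30.0
edge 0.4000820632695455 side 0.40041580050907194 phi 0.3870204194078446
```

```bash
python3 -m pendant '[[0,0,0,0,0,0,1],[0,0,0,0,0,0,1],[0,0,0,0,0,0,1],[0,0,0,0,0,0,1],[0,0,0,0,0,0,1],[0,0,0,0,0,0,1],[0,0,0,0,0,0,1],[0,0,0,0,0,0,1],[0,0,0,0,0,0,1],[0,0,-0.02,0,0,0,1],[0,0,-0.03,0,0,0,1],[0,0,-0.04,0,0,0,1]]' && python3 -m pendant '[[0,0,-0.04,0,0,0,1],[0,0,-0.04,0,0,0,1],[0,0,-0.03,0,0,0,1],[0,0,0,0,0,0,1],[0,0,0,0,0,0,1],[0,0,0,0,0,0,1],[0,0,0,0,0,0,1]]'
python3 - <<'E'
from h import *
b=r.read_camera("top"); a=r.read_camera("side"); raw=edge(b)[0]; print("edge",.4+(raw-.4487)/1.27,"side",pk(side(a).mean(1),.2))
cv2.imwrite("pics/z.png",np.hstack([a[80:300,200:400],b[120:340,170:370]])[:,:,::-1])
E
```

```text
clock: 29.75
position: [0.6014, 0.1348, 0.3527]
tcp_rot: [0.727, -0.687, -0.0, 0.001]
force: [1.1, 0.6, 0.5]
grip_width: 0.0878
grip_force: 0.0
clock: 30.62
position: [0.6017, 0.1349, 0.4618]
tcp_rot: [0.727, -0.687, -0.0, 0.001]
force: [0.0, -0.4, 0.6]
grip_width: 0.0878
grip_force: 0.0
edge 0.3950729892634625 side (np.float64(0.38248911036199984), np.float32(0.05232217))
```

View pics/z.png

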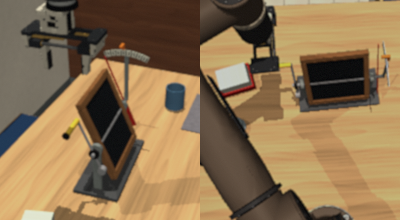

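The mirror leans on its original stop (the side view reads 0.400). The bar at (70,128) is free and the gripper is well above it.

```bash
python3 -c "
from station import r
print(r.job_done())"
```

```text
the job is handed in; nothing more can be done
None
```

The job is handed in at about 31 s: the needle was held within about 0.02 rad of the marker for some 10 s (within 0.01 for the last 6), then the mirror was eased back to its original +0.4 stop, the bar released and the arm lifted clear.

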